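Find and hold the heavy side of a lens-edging wheel

TASK

Grinding sludge has dried inside the hollow wheel of the small lens edger and made one side of it heavy; nothing shows outside, and the stiff spindle seal keeps the wheel wherever it is left. Turn the wheel by hand, feel which side is heavy, then turn that side straight down and finish with the wheel still held between the fingers, motionless, so that I can mark it. Do not disturb the small things lying round the edger.

Things in the scene. Friction and masses are not known exactly. Their poses are not given: they have to be found in the camera images.
- edger: small bench lens edger with its guard off, fixed to the desk: white base 150 x 170 mm, 28 mm high, with a wheel standing upright on a level spindle. Origin on the desk straight under the wheel's centre; y axis level along the spindle, from the wheel toward bearing pedestal and motor; x axis in the plane of the wheel; z up
- axle (a point): centre of the wheel, on the spindle, 105 mm above the desk; axes as the edger's. The wheel is a dark steel disc 130 mm in diameter, 18 mm wide (21 mm over the aluminium plates inside 46 mm radius). Its rim is free all round. Bearing and motor (30.5 mm radius) begin 40 mm from the wheel's centre on the +y side; on the -y side only the hub nut stands out 12 mm, within 20 mm radius
- rim_top (a point): highest point of the rim, 65 mm straight above the spindle, 170 mm above the desk; it does not turn with the wheel. Grip the rim here from above, a finger on either flat face (18 mm apart). Letting go and gripping anew is fine: the seal's drag, about 0.42 N m and the same both ways, is stronger than the pull of the heavy side, so the wheel stays where it is left
- wheel (a joint): angle of the wheel in rad about the edger's +y axis: grows when the wheel's top moves toward the edger's +x; free through whole turns. At 0 a short radial notch in the -y face points up; it does not mark the heavy side. The heavy side's pull is 0.25 to 0.38 N m when level with the spindle and follows the sine of its angle from vertical; it starts at least 0.6 rad from straight down
- lens_a: bystander: a trial lens in a metal rim with a tab, 38 x 53 x 9 mm, lying loose on the desk; origin at its underside
- tin: bystander: a small round tin, 40 mm wide and 18 mm high, loose on the desk; origin at its underside
- driver: bystander: a small screwdriver 95 mm long and 13 mm thick, lying loose on the desk; origin at its underside
Not all that is in view belongs to the job. There is more than one size of the edger; the job needs the larger.

How it is judged:
By the outcome, as a careful person would: the job done as asked, in the order asked, and still so for the second after the job is handed in, while the arm keeps its last pose, push and grip.
It also fails if it takes over 72 s, if anything falls off the work surface, if the arm or the gripper's body presses on something with over 40 N, if the wrist force passes 120 N, or if a joint passes its speed limit or range.

ROBOT

A 6-joint arm with a two-finger parallel gripper is mounted at the origin on a cart in front of the work surface, level with it; the furniture and walls round the work are solid. World frame = base frame: x ahead of the robot, y to its left, z up, the work surface at z = 0. Lengths are in m, angles in rad, forces in N, time in s.
With the tool pointing down it reaches from about 0.325 to 0.875 m from the base axis. Payload 4.4 kg.
Tool frame: the origin (TCP) lies on the front face of the gripper's body, between the roots of the fingers; the fingertips stand 73 mm ahead of it and the grasp point (between the pads) lies 54 mm ahead of it (grip_depth is the distance from the TCP to the grasp point, in m); z points along the fingers, y is the line along which they close (so a half turn about z gives the same grasp; the last joint's range is limited). The gripper opens to 85 mm and grips with 20 to 120 N. Pads are 22 mm wide; open, the fingers measure 114 mm over their backs; the gripper's body (76 mm by 85 mm) begins 54 mm behind the grasp point. The pads swing forward as they close: fully open they stand 13 mm farther back than shut.
Start: joints at [-1.266, 0.207, 1.542, -0, 1.393, -0.15], TCP at [0.253, -0.516, 0.304] pointing down, gripper open.
Joint ranges: [-2.73, 2.73], [-0.86, 2.22], [0.23, 2.46], [-1.11, 4.25], [0.08, 2.63], [-2.82, 2.82]. Speed limits (rad/s): [2.79, 2.79, 3.14, 3.14, 3.14, 3.14].

INTERFACE

Orientations are given as a unit quaternion [x, y, z, w].
In Python, from plant import * gives the robot as it stands. The module is installed in compiled form; this text tells all that it offers.
- The arm moves only by the tool servo_tool, never from a script. Its argument "series" is a list of rows, each an object with "offset": the shift along the tool's x, y, z scaled (see below), a list of three; "rotation": the turn, a rotation vector about the tool's x, y, z scaled (see below), a list of three. A call has 1 to 12 rows; each row shifts and turns the commanded pose from where the row before left it, along the tool's axes as they then stand; what a row does not reach is not made up. The controller multiplies each number of a shift by 0.025 m and each number of a turn by 5 degrees. A row lasts 1/10 s, in which the tool goes at most 50 mm and 8.59 degrees, less where a joint would pass 70% of its speed; a pose out of reach is approached as far as the arm can. A call with a number of a shift or a turn outside -1 to 1 is refused whole. A call with a gripper value outside its range is refused whole. "hand" is the opening, from 0 (shut) to 1 (fully open), set as the call begins (left out, the last holds). The fingers move at their own pace and stop on an object; "force" is the grip in N (left out, the last holds). Time passes only in rows, so rows that do not move let the fingers close. It gives the time, the measured TCP pose, the force, the opening and the grip force at its end, in the units of the state.
- observe(): the state, without advancing time (a new reading comes with each control period).
- camera(name): name is "scene" or "top" or "wrist"; returns the picture (400x640x3 uint8, red, green, blue); there is no depth.
- camera_model(name): a dict with "vertical_fov" (degrees; the focal length in pixels is half the picture's height over the tangent of half this angle, whatever the lens; pixels are square), "cx", "cy" (the principal point, pixels), "R" (3x3) and "t" (3): a world point X has camera coordinates R X + t. Camera axes: x right, y down, z forward; pixel columns grow to the right and rows downward; lengths in m; the calibration is good to about 2 mm. A picture is of the moment at which its call begins: read the wrist's pose just before it. camera_model takes no time and is no camera call; for the wrist camera it gives the pose at the moment of the call.
- close_job(): hands the job in; it is judged then, once.
The state is a dict: "t": time; "joints": joint angles; "qvel": joint speeds; "joint_torque": joint torques, N m; "tcp_pos": TCP position; "tcp_rot": TCP orientation; "force": force on the tool from outside, world axes, zero at the start; "torque": the same for the moment, N m; "finger_gap": opening from 0.0 (shut) to 1.0 (fully open); "finger_force": force on a finger pad.
Only numpy, scipy, OpenCV 4.12 (cv2) and the standard library are available. Lean on these libraries where they do the work, as an engineer would, in place of code of your own. Each camera call takes 0.05 s, during which the arm holds its last target. There are 200 camera calls.

## Working session

There is one attempt and no reset: what is moved stays moved. The work goes in short steps, Python scripts to look and compute and a tool call to move; the robot and the scene stay as the last step left them, time stands still between calls to the robot, and variables do not carry over. Pictures are saved under pics/ and viewed, at most 10 in all, crops included, and the job is handed in when it is done.

Besides the shell and the picture viewer there is one more tool, called after "Call:" as name([rows], argument=value, ...), one row to a line, values as JSON. servo_tool: Moves the arm, as the interface text tells. Shifts and turns lie within -1 to 1; 1 stands for 0.025 m of shift or 5 degrees of turn. Its arguments: {"type":"object","properties":{"series":{"type":"array"},"hand":{"type":"number"},"force":{"type":"number"}},"required":["series"]}

```bash
mkdir -p pics; python3 - <<'E'
from plant import *
import cv2, numpy as np
for n in("scene","top"):
    cv2.imwrite(f"pics/{n}0.png",camera(n)[:,:,::-1])
    m=camera_model(n);print(n,m["vertical_fov"],m["cx"],m["cy"],np.round(m["R"],4).tolist(),np.round(m["t"],4).tolist(), {k:v for k,v in m.items() if k not in "R t cx cy vertical_fov".split()})
print(observe())
E
```

```text
scene 45.92647076855575 314.62942983449165 200.23002422298808 [[-0.6928, -0.7211, -0.0089], [-0.5534, 0.5395, -0.6345], [0.4623, -0.4347, -0.7729]] [0.4882, 0.3411, 0.8148] {}
top 44.21799030725323 313.15922459421813 199.2746390601194 [[0.0119, -0.9999, 0.0014], [-0.9887, -0.012, -0.1497], [0.1497, 0.0004, -0.9887]] [0.0778, 0.5597, 1.0748] {}
{'t': 0.1, 'joints': array([-1.26548153e+00,  2.07406319e-01,  1.54280837e+00,  1.31315831e-05,
        1.39353572e+00, -1.50495006e-01]), 'qvel': array([-0.00111158, -0.00153057, -0.00274096,  0.00074452,  0.00325338,
        0.00090525]), 'joint_torque': array([-6.47779234e-04, -3.84093869e+01, -2.92550504e+01, -3.18740695e-04,
        4.79821480e-03,  5.32192274e-06]), 'tcp_pos': array([ 0.25294058, -0.5157782 ,  0.3028024 ]), 'tcp_rot': array([ 9.74141589e-01,  2.25935831e-01, -7.69903372e-05, -1.07614932e-03]), 'force': array([ 0.25777625, -0.08804586,  0.11656133]), 'torque': array([-0.0359636 , -0.00991071,  0.02019919]), 'finger_force': 0.0, 'finger_gap': 1.0002946164327413}
```

View pics/scene0.png

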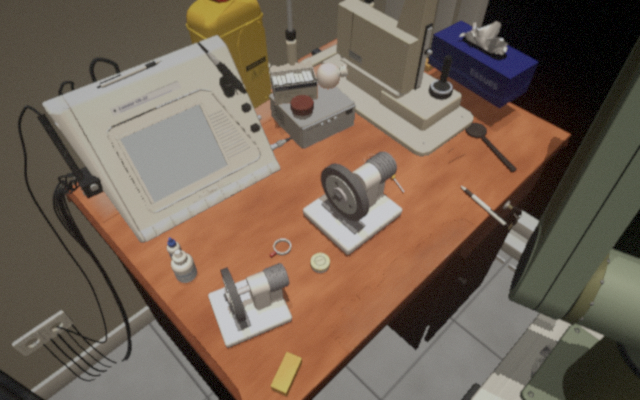

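View pics/top0.png

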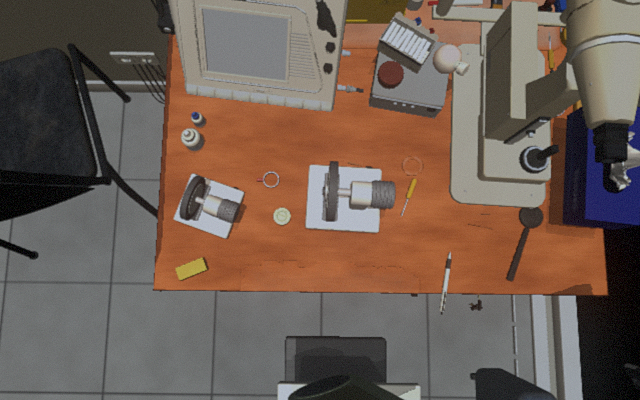

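The larger edger is at about (344,198) in the top view, with its wheel edge-on at (333,192) and the motor to the right, toward world -y. The lens is at (270,180), the tin at (283,216) and the driver at (409,197).

```bash
cat >h.py <<'E'
from plant import *
import cv2, numpy as np
from scipy.spatial.transform import Rotation as Rn
def ray(n,uv,z,m=None):
    m=m or camera_model(n); f=200/np.tan(np.radians(m["vertical_fov"]/2))
    R=np.array(m["R"]);c=-R.T@np.array(m["t"])
    d=R.T@np.array([(uv[0]-m["cx"])/f,(uv[1]-m["cy"])/f,1])
    return c+d*(z-c[2])/d[2]
def proj(n,X,m=None):
    m=m or camera_model(n); f=200/np.tan(np.radians(m["vertical_fov"]/2))
    p=np.array(m["R"])@X+m["t"]; return np.array([m["cx"]+f*p[0]/p[2],m["cy"]+f*p[1]/p[2]])
E
python3 - <<'E'
from h import *
im=cv2.imread("pics/top0.png")
hsv=cv2.cvtColor(im,cv2.COLOR_BGR2HSV)
roi=np.zeros(im.shape[:2],np.uint8);roi[155:240,300:400]=1
w=((hsv[:,:,1]<60)&(hsv[:,:,2]>150)).astype(np.uint8)*roi
cs,_=cv2.findContours(w,cv2.RETR_EXTERNAL,cv2.CHAIN_APPROX_NONE)
p=np.vstack([c for c in cs if cv2.contourArea(c)>60])
pts=np.array([ray("top",q[0],.028)[:2] for q in p],np.float32)
r=cv2.minAreaRect(pts);print("base",r); print(np.round(cv2.boxPoints(r),4).tolist())
d=((hsv[:,:,2]<110)&(hsv[:,:,1]<110)).astype(np.uint8)*roi; d[:,350:]=0
cs,_=cv2.findContours(d,cv2.RETR_EXTERNAL,cv2.CHAIN_APPROX_NONE)
c=max(cs,key=cv2.contourArea);print(cv2.boundingRect(c),cv2.minAreaRect(c))
for n,u in(("lens",(270,180)),("tin",(283,216)),("driver",(409,197))):print(n,ray("top",u,.01))
cv2.imwrite("pics/topc.png",np.hstack([cv2.resize(im[150:245,295:400],None,fx=5,fy=5,interpolation=2)]))
E
```

```text
base ((0.5654048919677734, 0.015241622924804688), (0.16864082217216492, 0.14701183140277863), 87.05694580078125)
[[0.4876999855041504, -0.06520000100135803], [0.6345000267028809, -0.07270000129938126], [0.6431000232696533, 0.09570000320672989], [0.49630001187324524, 0.10320000350475311]]
(323, 161, 16, 60) ((330.5, 190.5), (59.0, 15.0), 90.0)
lens [0.60811561 0.18639808 0.01      ]
tin [0.52343887 0.15408689 0.01      ]
driver [ 0.57165238 -0.13936603  0.01      ]
```

View pics/topc.png

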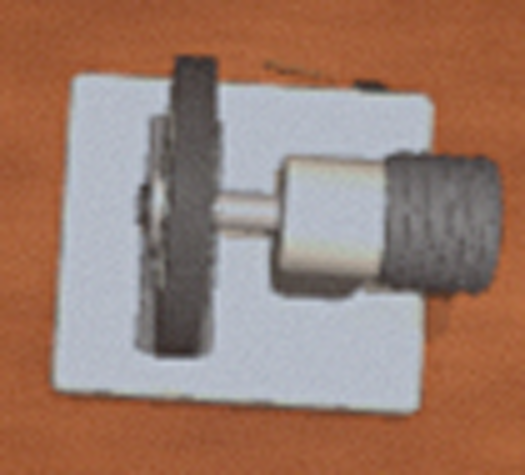

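```bash
python3 - <<'E'
from h import *
print("rim top",ray("top",(333.6,191),.17),"rim edges at top",ray("top",(329.3,191),.17),ray("top",(338,191),.17))
print("spindle",ray("top",(341,192.2),.105))
# silhouette tangents in x-z plane: find xc s.t. circle extremes project to rows 161.4, 220.6
for xc in(.56,.565,.57,.575):
    a=np.linspace(0,2*np.pi,721)
    v=[proj("top",np.array([xc+.065*np.cos(t),.045,.105+.065*np.sin(t)]))[1] for t in a]
    print(xc,min(v),max(v))
m=cv2.imread("pics/scene0.png")
cv2.imwrite("pics/scc.png",cv2.resize(m[140:255,295:415],None,fx=5,fy=5,interpolation=2))
E
```

```text
rim top [0.55666379 0.04355502 0.17      ] rim edges at top [0.556559   0.05220242 0.17      ] [0.55677102 0.03470629 0.17      ]
spindle [0.56524444 0.02497343 0.105     ]
0.56 164.09131565681818 224.87825240275117
0.565 161.80023564688554 222.54754916070746
0.57 159.512185890779 220.22069310755245Traceback (most recent call last):
  File "<stdin>", line 7, in <module>
  File "h.py", line 10, in proj
    m=m or camera_model(n); f=200/np.tan(np.radians(m["vertical_fov"]/2))
           ~~~~~~~~~~~~^^^
ValueError: time passes only in moves, steps and waits
```

Call:
servo_tool([
  {"offset": [0,0,0],"rotation": [0,0,0.97]},
  {"offset": [0,0,0],"rotation": [0,0,0.97]},
  {"offset": [0,0,0],"rotation": [0,0,0.97]},
  {"offset": [0,0,0],"rotation": [0,0,0.97]},
  {"offset": [0,0,0],"rotation": [0,0,0.97]},
  {"offset": [0,0,0],"rotation": [0,0,0.97]},
  {"offset": [0,0,0],"rotation": [0,0,0]},
], hand=1)

```text
t: 0.8
tcp_pos: [0.253, -0.516, 0.3032]
tcp_rot: [1.0, -0.026, -0.0, -0.001]
force: [-0.1, -0.6, 0.0]
finger_gap: 0.999
finger_force: 0.0
```

Call:
servo_tool([
  {"offset": [0.493,-1,0],"rotation": [0,0,0]},
  {"offset": [0.493,-1,0],"rotation": [0,0,0]},
  {"offset": [0.493,-1,0],"rotation": [0,0,0]},
  {"offset": [0.493,-1,0],"rotation": [0,0,0]},
  {"offset": [0.493,-1,0],"rotation": [0,0,0]},
  {"offset": [0.493,-1,0],"rotation": [0,0,0]},
  {"offset": [0.493,-1,0],"rotation": [0,0,0]},
  {"offset": [0.493,-1,0],"rotation": [0,0,0]},
  {"offset": [0.493,-1,0],"rotation": [0,0,0]},
  {"offset": [0.493,-1,0],"rotation": [0,0,0]},
  {"offset": [0.493,-1,0],"rotation": [0,0,0]},
  {"offset": [0.493,-1,0],"rotation": [0,0,0]},
])

```text
t: 2.0
tcp_pos: [0.4167, -0.2232, 0.3037]
tcp_rot: [1.0, -0.025, -0.0, -0.0]
force: [0.4, 0.1, -0.2]
finger_gap: 0.997
finger_force: 0.0
```

Call:
servo_tool([
  {"offset": [0.493,-1,0],"rotation": [0,0,0]},
  {"offset": [0.493,-1,0],"rotation": [0,0,0]},
  {"offset": [0.493,-1,0],"rotation": [0,0,0]},
  {"offset": [0.493,-1,0],"rotation": [0,0,0]},
  {"offset": [0.493,-1,0],"rotation": [0,0,0]},
  {"offset": [0.493,-1,0],"rotation": [0,0,0]},
  {"offset": [0.493,-1,0],"rotation": [0,0,0]},
  {"offset": [0.493,-1,0],"rotation": [0,0,0]},
  {"offset": [0.493,-1,0],"rotation": [0,0,0]},
  {"offset": [0.493,-1,0],"rotation": [0,0,0]},
  {"offset": [0.493,-1,0],"rotation": [0,0,0]},
  {"offset": [0,0,0],"rotation": [0,0,0]},
])

```text
t: 3.2
tcp_pos: [0.567, 0.0458, 0.3035]
tcp_rot: [1.0, -0.023, 0.0, -0.001]
force: [-0.2, -0.2, 0.7]
finger_gap: 0.999
finger_force: 0.0
```

Call:
servo_tool([
  {"offset": [0,0,0],"rotation": [0,0,0]},
  {"offset": [0,0,0],"rotation": [0,0,0]},
])

```text
t: 3.4
tcp_pos: [0.5657, 0.0426, 0.3036]
tcp_rot: [1.0, -0.026, -0.0, 0.0]
force: [-0.1, -0.1, -0.0]
finger_gap: 1.0
finger_force: 0.0
```

```bash
python3 - <<'E'
from h import *
o=observe();print(o["t"],o["tcp_pos"],o["joints"],o["force"],o["torque"])
w=camera_model("wrist"); im=camera("wrist")[:,:,::-1]
cv2.imwrite("pics/w1.png",im)
print(w["vertical_fov"],w["cx"],w["cy"],np.round(w["R"],4).tolist(),np.round(w["t"],4).tolist())
for X in([.566,.0435,.17],[.566,.0525,.17],[.566,.0345,.17]):print(proj("wrist",np.array(X),w))
E
```

```text
3.4 [0.56567522 0.04256299 0.3035683 ] [-7.72469475e-02  1.91047650e-01  1.56065599e+00 -4.62254447e-04
  1.39075750e+00  1.54546979e+00] [-0.07457239 -0.06477058 -0.01300585] [ 0.00968913 -0.04033638  0.02644904]
60.328438379915276 322.0587389902259 202.09551461137465 [[-0.0524, -0.9986, 0.0001], [-0.9527, 0.05, 0.2996], [-0.2992, 0.0156, -0.9541]] [0.0719, 0.4992, 0.5483]
[320.26639677 222.74341414]
[306.05540728 223.44179514]
[334.49577752 222.04412933]
```

View pics/w1.png

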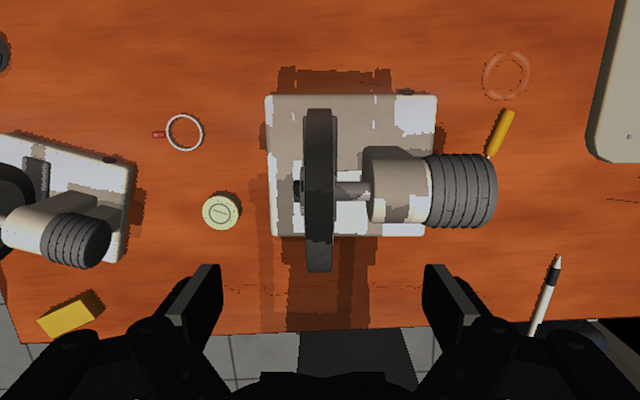

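The wrist view shows the rim at columns 304–335 near row 223. That puts its mid-plane about 0.5 mm from my estimate, so I take the wheel as (0.566, 0.044). Now I descend.

Call:
servo_tool([
  {"offset": [0.02,-0.05,0.6],"rotation": [0,0,0]},
  {"offset": [0,0,0.6],"rotation": [0,0,0]},
  {"offset": [0,0,0.6],"rotation": [0,0,0]},
  {"offset": [0,0,0.6],"rotation": [0,0,0]},
  {"offset": [0,0,0.5],"rotation": [0,0,0]},
  {"offset": [0,0,0.28],"rotation": [0,0,0]},
  {"offset": [0,0,0],"rotation": [0,0,0]},
  {"offset": [0,0,0],"rotation": [0,0,0]},
])

```text
t: 4.25
tcp_pos: [0.567, 0.0444, 0.2246]
tcp_rot: [1.0, -0.026, 0.0, 0.0]
force: [-0.1, -0.4, -0.1]
finger_gap: 1.003
finger_force: 0.0
```

Call:
servo_tool([
  {"offset": [0,0,0],"rotation": [0,0,0]},
  {"offset": [0,0,0],"rotation": [0,0,0]},
  {"offset": [0,0,0],"rotation": [0,0,0]},
  {"offset": [0,0,0],"rotation": [0,0,0]},
  {"offset": [0,0,0],"rotation": [0,0,0]},
  {"offset": [0,0,0],"rotation": [0,0,0]},
  {"offset": [0,0,0],"rotation": [0,0,0]},
  {"offset": [0,0,0],"rotation": [0,0,0]},
], hand=0, force=60)

```text
t: 5.05
tcp_pos: [0.5668, 0.0447, 0.2249]
tcp_rot: [1.0, -0.026, 0.0, -0.0]
force: [-2.3, 2.3, 4.3]
finger_gap: 0.196
finger_force: 61.3
```

```bash
cat >rec.py <<'E'
# record state: tilt angle about edger y, moment about axle (edger y)
import sys,json
from h import *
o=observe();C=np.array([.566,.044,.105]);ey=np.array([-.052,-.9986,0])
R=Rn.from_quat(o["tcp_rot"]).as_matrix()
ax,az=R[:,0],R[:,2]
tilt=np.degrees(np.arctan2(az@[-.9986,.052,0],-az[2]))
tilt=-tilt
r=o["tcp_pos"]-C; rr=np.hypot(r@[-.9986,.052,0],r[2]); ang=np.degrees(np.arctan2(r@[-.9986,.052,0],r[2]))
mF=np.cross(r,o["force"])@ey; mT=o["torque"]@ey
d=dict(tag=sys.argv[1],t=round(o["t"],2),tilt=round(tilt,2),ang=round(ang,2),r=round(rr*1e3,1),Ft=round(float(o["force"]@-ax),2),Fr=round(float(o["force"]@-az),2),Fy=round(float(o["force"]@ey),2),mF=round(mF,4),mT=round(mT,4),tot=round(mF+mT,4),gap=round(o["finger_gap"],3),q=np.round(o["joints"],2).tolist(),y=round(float(r@ey)*1e3,1))
print(d);open("log.jsonl","a").write(json.dumps(d)+"\n")
E
python3 rec.py grip
```

```text
{'tag': 'grip', 't': 5.05, 'tilt': np.float64(0.02), 'ang': np.float64(-0.36), 'r': np.float64(119.9), 'Ft': 2.43, 'Fr': 4.27, 'Fy': -2.17, 'mF': np.float64(0.2946), 'mT': np.float64(-0.2959), 'tot': np.float64(-0.0013), 'gap': 0.196, 'q': [-0.07, 0.27, 1.64, 0.0, 1.24, 1.55], 'y': -0.7}
```

Call:
servo_tool([
  {"offset": [-0.209,0,0.005],"rotation": [0,0.5,0]},
  {"offset": [-0.209,0,0.005],"rotation": [0,0.5,0]},
  {"offset": [-0.209,0,0.005],"rotation": [0,0.5,0]},
  {"offset": [-0.209,0,0.005],"rotation": [0,0.5,0]},
  {"offset": [-0.209,0,0.005],"rotation": [0,0.5,0]},
  {"offset": [-0.209,0,0.005],"rotation": [0,0.5,0]},
])

```text
t: 5.65
tcp_pos: [0.5357, 0.0463, 0.2205]
tcp_rot: [0.991, -0.026, 0.132, 0.003]
force: [-0.2, 2.5, 1.6]
finger_gap: 0.194
finger_force: 61.1
```

```bash
python3 rec.py plus
```

```text
{'tag': 'plus', 't': 5.65, 'tilt': np.float64(15.15), 'ang': np.float64(14.72), 'r': np.float64(119.5), 'Ft': -0.13, 'Fr': 1.58, 'Fy': -2.47, 'mF': np.float64(-0.0137), 'mT': np.float64(-0.1772), 'tot': np.float64(-0.191), 'gap': 0.194, 'q': [-0.08, 0.09, 1.87, 0.01, 0.91, 1.54], 'y': -0.7}
```

Call:
servo_tool([
  {"offset": [-0.209,0,0.005],"rotation": [0,0.5,0]},
  {"offset": [-0.209,0,0.005],"rotation": [0,0.5,0]},
  {"offset": [-0.209,0,0.005],"rotation": [0,0.5,0]},
  {"offset": [-0.209,0,0.005],"rotation": [0,0.5,0]},
  {"offset": [-0.209,0,0.005],"rotation": [0,0.5,0]},
  {"offset": [-0.209,0,0.005],"rotation": [0,0.5,0]},
])

```text
t: 6.25
tcp_pos: [0.5069, 0.0478, 0.2083]
tcp_rot: [0.965, -0.025, 0.26, 0.007]
force: [4.1, 4.1, -3.2]
finger_gap: 0.195
finger_force: 60.4
```

```bash
python3 rec.py plus
```

```text
{'tag': 'plus', 't': 6.25, 'tilt': np.float64(30.16), 'ang': np.float64(29.82), 'r': np.float64(119.1), 'Ft': -1.71, 'Fr': -4.68, 'Fy': -4.34, 'mF': np.float64(-0.2074), 'mT': np.float64(-0.1101), 'tot': np.float64(-0.3176), 'gap': 0.195, 'q': [-0.08, -0.04, 2.1, 0.03, 0.55, 1.52], 'y': -0.7}
```

Call:
servo_tool([
  {"offset": [-0.209,0,0.005],"rotation": [0,0.5,0]},
  {"offset": [-0.209,0,0.005],"rotation": [0,0.5,0]},
  {"offset": [-0.209,0,0.005],"rotation": [0,0.5,0]},
  {"offset": [-0.209,0,0.005],"rotation": [0,0.5,0]},
])

```text
t: 6.65
tcp_pos: [0.4898, 0.0486, 0.1962]
tcp_rot: [0.939, -0.024, 0.343, 0.009]
force: [10.5, 5.9, -8.8]
finger_gap: 0.194
finger_force: 59.3
```

```bash
python3 rec.py plus
```

```text
{'tag': 'plus', 't': 6.65, 'tilt': np.float64(40.15), 'ang': np.float64(39.91), 'r': np.float64(118.9), 'Ft': -2.12, 'Fr': -13.34, 'Fy': -6.4, 'mF': np.float64(-0.2589), 'mT': np.float64(-0.0073), 'tot': np.float64(-0.2662), 'gap': 0.194, 'q': [-0.09, -0.08, 2.24, 0.09, 0.29, 1.46], 'y': -0.7}
```

Call:
servo_tool([
  {"offset": [0.209,0,0.005],"rotation": [0,-0.5,0]},
  {"offset": [0.209,0,0.005],"rotation": [0,-0.5,0]},
  {"offset": [0.209,0,0.005],"rotation": [0,-0.5,0]},
  {"offset": [0.209,0,0.005],"rotation": [0,-0.5,0]},
])

```text
t: 7.05
tcp_pos: [0.5037, 0.048, 0.206]
tcp_rot: [0.967, -0.025, 0.254, 0.007]
force: [-12.4, 2.8, 6.3]
finger_gap: 0.193
finger_force: 63.0
```

```bash
python3 rec.py minus
```

```text
{'tag': 'minus', 't': 7.05, 'tilt': np.float64(29.41), 'ang': np.float64(31.7), 'r': np.float64(118.8), 'Ft': 7.8, 'Fr': 11.63, 'Fy': -2.16, 'mF': np.float64(0.8706), 'mT': np.float64(-1.2657), 'tot': np.float64(-0.3951), 'gap': 0.193, 'q': [-0.08, -0.04, 2.1, 0.03, 0.57, 1.52], 'y': -0.7}
```

Call:
servo_tool([
  {"offset": [0.209,0,0.005],"rotation": [0,-0.5,0]},
  {"offset": [0.209,0,0.005],"rotation": [0,-0.5,0]},
  {"offset": [0.209,0,0.005],"rotation": [0,-0.5,0]},
  {"offset": [0.209,0,0.005],"rotation": [0,-0.5,0]},
  {"offset": [0.209,0,0.005],"rotation": [0,-0.5,0]},
  {"offset": [0.209,0,0.005],"rotation": [0,-0.5,0]},
])

```text
t: 7.65
tcp_pos: [0.5324, 0.0465, 0.2192]
tcp_rot: [0.992, -0.026, 0.125, 0.003]
force: [-15.4, 1.8, 11.9]
finger_gap: 0.192
finger_force: 63.5
```

```bash
python3 rec.py minus
```

```text
{'tag': 'minus', 't': 7.65, 'tilt': np.float64(14.34), 'ang': np.float64(16.43), 'r': np.float64(119.1), 'Ft': 12.0, 'Fr': 15.35, 'Fy': -0.96, 'mF': np.float64(1.3622), 'mT': np.float64(-1.9153), 'tot': np.float64(-0.5531), 'gap': 0.192, 'q': [-0.08, 0.09, 1.87, 0.01, 0.92, 1.54], 'y': -0.7}
```

Call:
servo_tool([
  {"offset": [0.209,0,0.005],"rotation": [0,-0.5,0]},
  {"offset": [0.209,0,0.005],"rotation": [0,-0.5,0]},
  {"offset": [0.209,0,0.005],"rotation": [0,-0.5,0]},
  {"offset": [0.209,0,0.005],"rotation": [0,-0.5,0]},
  {"offset": [0.209,0,0.005],"rotation": [0,-0.5,0]},
  {"offset": [0.209,0,0.005],"rotation": [0,-0.5,0]},
])

```text
t: 8.25
tcp_pos: [0.5634, 0.0449, 0.2245]
tcp_rot: [1.0, -0.026, -0.006, -0.0]
force: [-13.7, 2.3, 13.9]
finger_gap: 0.193
finger_force: 63.1
```

```bash
python3 rec.py minus
```

```text
{'tag': 'minus', 't': 8.25, 'tilt': np.float64(-0.7), 'ang': np.float64(1.29), 'r': np.float64(119.5), 'Ft': 13.99, 'Fr': 13.73, 'Fy': -1.57, 'mF': np.float64(1.6137), 'mT': np.float64(-2.309), 'tot': np.float64(-0.6953), 'gap': 0.193, 'q': [-0.07, 0.27, 1.64, -0.0, 1.25, 1.55], 'y': -0.8}
```

Call:
servo_tool([
  {"offset": [0.209,0,0.005],"rotation": [0,-0.5,0]},
  {"offset": [0.209,0,0.005],"rotation": [0,-0.5,0]},
  {"offset": [0.209,0,0.005],"rotation": [0,-0.5,0]},
  {"offset": [0.209,0,0.005],"rotation": [0,-0.5,0]},
  {"offset": [0.209,0,0.005],"rotation": [0,-0.5,0]},
  {"offset": [0.209,0,0.005],"rotation": [0,-0.5,0]},
])

```text
t: 8.85
tcp_pos: [0.5946, 0.0433, 0.2215]
tcp_rot: [0.99, -0.026, -0.137, -0.004]
force: [-11.4, 2.6, 13.6]
finger_gap: 0.193
finger_force: 62.6
```

```bash
python3 rec.py minus
```

```text
{'tag': 'minus', 't': 8.85, 'tilt': np.float64(-15.71), 'ang': np.float64(-13.78), 'r': np.float64(120.0), 'Ft': 14.81, 'Fr': 9.97, 'Fy': -2.01, 'mF': np.float64(1.7363), 'mT': np.float64(-2.4177), 'tot': np.float64(-0.6815), 'gap': 0.193, 'q': [-0.07, 0.47, 1.4, -0.0, 1.55, 1.55], 'y': -0.8}
```

Call:
servo_tool([
  {"offset": [0.209,0,0.005],"rotation": [0,-0.5,0]},
  {"offset": [0.209,0,0.005],"rotation": [0,-0.5,0]},
  {"offset": [0.209,0,0.005],"rotation": [0,-0.5,0]},
  {"offset": [0.209,0,0.005],"rotation": [0,-0.5,0]},
  {"offset": [0.209,0,0.005],"rotation": [0,-0.5,0]},
  {"offset": [0.209,0,0.005],"rotation": [0,-0.5,0]},
])

```text
t: 9.45
tcp_pos: [0.6239, 0.0418, 0.2106]
tcp_rot: [0.964, -0.025, -0.265, -0.007]
force: [-10.1, 2.7, 13.8]
finger_gap: 0.199
finger_force: 62.2
```

```bash
python3 rec.py minus
```

```text
{'tag': 'minus', 't': 9.45, 'tilt': np.float64(-30.71), 'ang': np.float64(-28.77), 'r': np.float64(120.4), 'Ft': 15.9, 'Fr': 6.66, 'Fy': -2.17, 'mF': np.float64(1.8858), 'mT': np.float64(-2.4681), 'tot': np.float64(-0.5823), 'gap': 0.199, 'q': [-0.07, 0.68, 1.15, -0.01, 1.85, 1.55], 'y': -0.8}
```

Call:
servo_tool([
  {"offset": [0.209,0,0.005],"rotation": [0,-0.5,0]},
  {"offset": [0.209,0,0.005],"rotation": [0,-0.5,0]},
  {"offset": [0.209,0,0.005],"rotation": [0,-0.5,0]},
  {"offset": [0.209,0,0.005],"rotation": [0,-0.5,0]},
  {"offset": [0.209,0,0.005],"rotation": [0,-0.5,0]},
  {"offset": [0.209,0,0.005],"rotation": [0,-0.5,0]},
])

```text
t: 10.05
tcp_pos: [0.6493, 0.0405, 0.1923]
tcp_rot: [0.921, -0.024, -0.388, -0.01]
force: [-8.5, 3.0, 13.9]
finger_gap: 0.191
finger_force: 61.8
```

```bash
python3 rec.py minus
```

```text
{'tag': 'minus', 't': 10.05, 'tilt': np.float64(-45.7), 'ang': np.float64(-43.69), 'r': np.float64(120.7), 'Ft': 16.03, 'Fr': 3.52, 'Fy': -2.58, 'mF': np.float64(1.9193), 'mT': np.float64(-2.5218), 'tot': np.float64(-0.6025), 'gap': 0.191, 'q': [-0.07, 0.89, 0.91, -0.01, 2.14, 1.55], 'y': -0.8}
```

Call:
servo_tool([
  {"offset": [0.209,0,0.005],"rotation": [0,-0.5,0]},
  {"offset": [0.209,0,0.005],"rotation": [0,-0.5,0]},
  {"offset": [0.209,0,0.005],"rotation": [0,-0.5,0]},
  {"offset": [0.209,0,0.005],"rotation": [0,-0.5,0]},
])

```text
t: 10.45
tcp_pos: [0.6633, 0.0398, 0.1767]
tcp_rot: [0.884, -0.023, -0.467, -0.012]
force: [-6.5, 2.3, 13.2]
finger_gap: 0.196
finger_force: 61.5
```

```bash
python3 rec.py minus
```

```text
{'tag': 'minus', 't': 10.45, 'tilt': np.float64(-55.68), 'ang': np.float64(-53.62), 'r': np.float64(120.9), 'Ft': 14.61, 'Fr': 2.01, 'Fy': -1.99, 'mF': np.float64(1.7572), 'mT': np.float64(-2.5046), 'tot': np.float64(-0.7474), 'gap': 0.196, 'q': [-0.07, 1.04, 0.75, -0.02, 2.33, 1.55], 'y': -0.8}
```

Call:
servo_tool([
  {"offset": [-0.209,0,0.005],"rotation": [0,0.5,0]},
  {"offset": [-0.209,0,0.005],"rotation": [0,0.5,0]},
  {"offset": [-0.209,0,0.005],"rotation": [0,0.5,0]},
  {"offset": [-0.209,0,0.005],"rotation": [0,0.5,0]},
])

```text
t: 10.85
tcp_pos: [0.651, 0.0403, 0.1892]
tcp_rot: [0.924, -0.024, -0.382, -0.01]
force: [-0.1, 2.2, 3.5]
finger_gap: 0.196
finger_force: 64.1
```

```bash
python3 rec.py plus
```

```text
{'tag': 'plus', 't': 10.85, 'tilt': np.float64(-44.98), 'ang': np.float64(-45.29), 'r': np.float64(119.7), 'Ft': 2.6, 'Fr': 2.29, 'Fy': -2.15, 'mF': np.float64(0.3127), 'mT': np.float64(-0.4085), 'tot': np.float64(-0.0959), 'gap': 0.196, 'q': [-0.07, 0.89, 0.91, -0.01, 2.12, 1.55], 'y': -0.7}
```

Call:
servo_tool([
  {"offset": [-0.209,0,0.005],"rotation": [0,0.5,0]},
  {"offset": [-0.209,0,0.005],"rotation": [0,0.5,0]},
  {"offset": [-0.209,0,0.005],"rotation": [0,0.5,0]},
  {"offset": [-0.209,0,0.005],"rotation": [0,0.5,0]},
  {"offset": [-0.209,0,0.005],"rotation": [0,0.5,0]},
  {"offset": [-0.209,0,0.005],"rotation": [0,0.5,0]},
])

```text
t: 11.45
tcp_pos: [0.6262, 0.0416, 0.2081]
tcp_rot: [0.966, -0.025, -0.258, -0.007]
force: [0.9, 1.4, 3.1]
finger_gap: 0.194
finger_force: 64.0
```

```bash
python3 rec.py plus
```

```text
{'tag': 'plus', 't': 11.45, 'tilt': np.float64(-29.93), 'ang': np.float64(-30.3), 'r': np.float64(119.4), 'Ft': 0.86, 'Fr': 3.1, 'Fy': -1.42, 'mF': np.float64(0.1046), 'mT': np.float64(-0.2714), 'tot': np.float64(-0.1668), 'gap': 0.194, 'q': [-0.07, 0.68, 1.15, -0.01, 1.83, 1.55], 'y': -0.8}
```

Call:
servo_tool([
  {"offset": [-0.209,0,0.005],"rotation": [0,0.5,0]},
  {"offset": [-0.209,0,0.005],"rotation": [0,0.5,0]},
  {"offset": [-0.209,0,0.005],"rotation": [0,0.5,0]},
  {"offset": [-0.209,0,0.005],"rotation": [0,0.5,0]},
  {"offset": [-0.209,0,0.005],"rotation": [0,0.5,0]},
  {"offset": [-0.209,0,0.005],"rotation": [0,0.5,0]},
])

```text
t: 12.05
tcp_pos: [0.5974, 0.0431, 0.2198]
tcp_rot: [0.991, -0.026, -0.13, -0.004]
force: [-0.4, 1.9, 1.6]
finger_gap: 0.197
finger_force: 64.0
```

```bash
python3 rec.py plus
```

```text
{'tag': 'plus', 't': 12.05, 'tilt': np.float64(-14.89), 'ang': np.float64(-15.31), 'r': np.float64(119.1), 'Ft': 0.89, 'Fr': 1.41, 'Fy': -1.9, 'mF': np.float64(0.1069), 'mT': np.float64(-0.1061), 'tot': np.float64(0.0008), 'gap': 0.197, 'q': [-0.07, 0.47, 1.4, -0.0, 1.54, 1.55], 'y': -0.7}
```

Call:
servo_tool([
  {"offset": [-0.209,0,0.005],"rotation": [0,0.5,0]},
  {"offset": [-0.209,0,0.005],"rotation": [0,0.5,0]},
  {"offset": [-0.209,0,0.005],"rotation": [0,0.5,0]},
  {"offset": [-0.209,0,0.005],"rotation": [0,0.5,0]},
  {"offset": [-0.209,0,0.005],"rotation": [0,0.5,0]},
  {"offset": [-0.209,0,0.005],"rotation": [0,0.5,0]},
])

```text
t: 12.65
tcp_pos: [0.5665, 0.0447, 0.2236]
tcp_rot: [1.0, -0.026, 0.001, -0.0]
force: [0.8, 2.9, 0.7]
finger_gap: 0.194
finger_force: 63.8
```

```bash
python3 rec.py plus
```

```text
{'tag': 'plus', 't': 12.65, 'tilt': np.float64(0.14), 'ang': np.float64(-0.25), 'r': np.float64(118.6), 'Ft': -0.69, 'Fr': 0.66, 'Fy': -2.96, 'mF': np.float64(-0.0808), 'mT': np.float64(-0.0279), 'tot': np.float64(-0.1088), 'gap': 0.194, 'q': [-0.07, 0.27, 1.64, 0.0, 1.23, 1.55], 'y': -0.7}
```

Call:
servo_tool([
  {"offset": [-0.209,0,0.005],"rotation": [0,0.5,0]},
  {"offset": [-0.209,0,0.005],"rotation": [0,0.5,0]},
  {"offset": [-0.209,0,0.005],"rotation": [0,0.5,0]},
  {"offset": [-0.209,0,0.005],"rotation": [0,0.5,0]},
  {"offset": [-0.209,0,0.005],"rotation": [0,0.5,0]},
  {"offset": [-0.209,0,0.005],"rotation": [0,0.5,0]},
])

```text
t: 13.25
tcp_pos: [0.5357, 0.0463, 0.2192]
tcp_rot: [0.991, -0.026, 0.132, 0.003]
force: [3.4, 2.2, -2.9]
finger_gap: 0.196
finger_force: 63.3
```

```bash
python3 rec.py plus
```

```text
{'tag': 'plus', 't': 13.25, 'tilt': np.float64(15.17), 'ang': np.float64(14.87), 'r': np.float64(118.2), 'Ft': -2.38, 'Fr': -3.61, 'Fy': -2.37, 'mF': np.float64(-0.2831), 'mT': np.float64(0.179), 'tot': np.float64(-0.104), 'gap': 0.196, 'q': [-0.08, 0.1, 1.88, 0.01, 0.91, 1.54], 'y': -0.7}
```

```bash
cat >fit.py <<'E'
import json,numpy as np
from scipy.optimize import least_squares
L=[json.loads(l) for l in open("log.jsonl")]
off={}
D=[d for d in L if d["tag"] in("plus","minus") and d["t"]>6]
a=np.radians([d["ang"]+d.get("off",0) for d in D]);s=np.array([1 if d["tag"]=="plus" else -1 for d in D])
Ft=np.array([d["Ft"] for d in D]);mT=np.array([d["mT"] for d in D]);mF=np.array([d["mF"] for d in D])
def res(p,dr=.42):
    l,A,B,Dg=p; return np.r_[mT+mF+l*Ft-(A*np.sin(a)+B*np.cos(a)-s*Dg),(Dg-.42)/.02]
f=least_squares(res,[.1,.2,.2,.42],loss="soft_l1",f_scale=.04)
l,A,B,Dg=f.x;C=np.linalg.inv(f.jac.T@f.jac)
print("L",l,"D",Dg,"M",np.hypot(A,B))
# P=M sin(h), h=heavy angle from up (pos toward +x of edger) = phi+ang  ; P=A sin a+B cos a
phi=np.arctan2(B,A);print("phi at ang0 (deg from up)",np.degrees(phi),"sd",np.degrees(np.sqrt((B*B*C[1,1]+A*A*C[2,2]-2*A*B*C[1,2]))/(A*A+B*B))*.05)
print("need wheel turn to down",np.degrees(np.arctan2(np.sin(np.pi-phi),np.cos(np.pi-phi))))
for d,r in zip(D,res(f.x)):print(d["tag"],d["ang"],round(r,3))
E
python3 fit.py
```

```text
L 0.09592027674299138 D 0.4199877342743035 M 0.5350454536304231
phi at ang0 (deg from up) 152.59033344987796 sd 3.5092098816217545
need wheel turn to down 27.409666550122047
plus 29.82 -0.039
plus 39.91 0.066
minus 31.7 -0.027
minus 16.43 0.076
minus 1.29 -0.009
minus -13.78 -0.033
minus -28.77 0.078
minus -43.69 0.009
minus -53.62 -0.294
plus -45.29 0.063
plus -30.3 -0.117
plus -15.31 0.143
plus -0.25 -0.003
plus 14.87 -0.029
```

Call:
servo_tool([
  {"offset": [-0.209,0,0.005],"rotation": [0,0.5,0]},
  {"offset": [-0.209,0,0.005],"rotation": [0,0.5,0]},
])

```text
t: 13.45
tcp_pos: [0.5259, 0.0468, 0.216]
tcp_rot: [0.984, -0.026, 0.175, 0.004]
force: [5.2, 2.8, -4.6]
finger_gap: 0.195
finger_force: 62.9
```

```bash
python3 rec.py plus
```

```text
{'tag': 'plus', 't': 13.45, 'tilt': np.float64(20.18), 'ang': np.float64(19.92), 'r': np.float64(118.1), 'Ft': -3.15, 'Fr': -6.09, 'Fy': -3.02, 'mF': np.float64(-0.3755), 'mT': np.float64(0.3202), 'tot': np.float64(-0.0553), 'gap': 0.195, 'q': [-0.08, 0.05, 1.95, 0.01, 0.79, 1.53], 'y': -0.7}
```

Call:
servo_tool([
  {"offset": [-0.209,0,0.005],"rotation": [0,0.5,0]},
  {"offset": [-0.209,0,0.005],"rotation": [0,0.5,0]},
])

```text
t: 13.65
tcp_pos: [0.5163, 0.0473, 0.212]
tcp_rot: [0.976, -0.025, 0.218, 0.005]
force: [6.5, 3.3, -7.9]
finger_gap: 0.188
finger_force: 62.4
```

```bash
python3 rec.py plus
```

```text
{'tag': 'plus', 't': 13.65, 'tilt': np.float64(25.2), 'ang': np.float64(24.96), 'r': np.float64(118.0), 'Ft': -2.32, 'Fr': -9.85, 'Fy': -3.62, 'mF': np.float64(-0.278), 'mT': np.float64(0.4145), 'tot': np.float64(0.1364), 'gap': 0.188, 'q': [-0.08, 0.0, 2.03, 0.02, 0.67, 1.53], 'y': -0.7}
```

Call:
servo_tool([
  {"offset": [-0.209,0,0.005],"rotation": [0,0.5,0]},
  {"offset": [-0.209,0,0.005],"rotation": [0,0.5,0]},
])

```text
t: 13.85
tcp_pos: [0.5071, 0.0478, 0.207]
tcp_rot: [0.965, -0.025, 0.26, 0.007]
force: [12.8, 3.7, -12.6]
finger_gap: 0.199
finger_force: 61.7
```

```bash
python3 rec.py plus
```

```text
{'tag': 'plus', 't': 13.85, 'tilt': np.float64(30.2), 'ang': np.float64(30.02), 'r': np.float64(117.9), 'Ft': -4.57, 'Fr': -17.23, 'Fy': -4.36, 'mF': np.float64(-0.545), 'mT': np.float64(0.55), 'tot': np.float64(0.005), 'gap': 0.199, 'q': [-0.08, -0.04, 2.1, 0.03, 0.55, 1.52], 'y': -0.7}
```

Call:
servo_tool([
  {"offset": [-0.209,0,0.005],"rotation": [0,0.5,0]},
  {"offset": [-0.209,0,0.005],"rotation": [0,0.5,0]},
])

```text
t: 14.05
tcp_pos: [0.4985, 0.0482, 0.2014]
tcp_rot: [0.953, -0.025, 0.302, 0.008]
force: [18.0, 4.8, -17.2]
finger_gap: 0.197
finger_force: 60.6
```

```bash
python3 rec.py plus
```

```text
{'tag': 'plus', 't': 14.05, 'tilt': np.float64(35.2), 'ang': np.float64(35.07), 'r': np.float64(117.8), 'Ft': -4.59, 'Fr': -24.27, 'Fy': -5.75, 'mF': np.float64(-0.547), 'mT': np.float64(0.5609), 'tot': np.float64(0.0139), 'gap': 0.197, 'q': [-0.09, -0.06, 2.17, 0.05, 0.42, 1.5], 'y': -0.7}
```

Call:
servo_tool([
  {"offset": [-0.209,0,0.005],"rotation": [0,0.5,0]},
  {"offset": [-0.209,0,0.005],"rotation": [0,0.5,0]},
])

```text
t: 14.25
tcp_pos: [0.4904, 0.0486, 0.195]
tcp_rot: [0.939, -0.024, 0.343, 0.009]
force: [26.0, 7.7, -22.9]
finger_gap: 0.191
finger_force: 59.2
```

```bash
python3 rec.py plus
```

```text
{'tag': 'plus', 't': 14.25, 'tilt': np.float64(40.18), 'ang': np.float64(40.08), 'r': np.float64(117.7), 'Ft': -4.75, 'Fr': -33.95, 'Fy': -9.04, 'mF': np.float64(-0.565), 'mT': np.float64(0.5286), 'tot': np.float64(-0.0364), 'gap': 0.191, 'q': [-0.09, -0.08, 2.24, 0.09, 0.28, 1.46], 'y': -0.6}
```

Call:
servo_tool([
  {"offset": [0,0,0],"rotation": [0,0,0]},
  {"offset": [0,0,0],"rotation": [0,0,0]},
  {"offset": [0,0,0],"rotation": [0,0,0]},
])

```text
t: 14.55
tcp_pos: [0.4894, 0.0487, 0.1942]
tcp_rot: [0.94, -0.024, 0.341, 0.009]
force: [8.1, 4.0, -10.2]
finger_gap: 0.191
finger_force: 61.7
```

```bash
python3 rec.py still
```

```text
{'tag': 'still', 't': 14.55, 'tilt': np.float64(39.91), 'ang': np.float64(40.68), 'r': np.float64(117.7), 'Ft': 0.46, 'Fr': -12.89, 'Fy': -4.45, 'mF': np.float64(0.0746), 'mT': np.float64(0.2054), 'tot': np.float64(0.2799), 'gap': 0.191, 'q': [-0.09, -0.08, 2.24, 0.09, 0.29, 1.46], 'y': -0.7}
```

Call:
servo_tool([
  {"offset": [0,0,0],"rotation": [0,0,0]},
  {"offset": [0,0,0],"rotation": [0,0,0]},
  {"offset": [0,0,0],"rotation": [0,0,0]},
  {"offset": [0,0,0],"rotation": [0,0,0]},
  {"offset": [0,0,0],"rotation": [0,0,0]},
], hand=0.6)

```text
t: 15.05
tcp_pos: [0.4898, 0.0483, 0.1957]
tcp_rot: [0.939, -0.025, 0.342, 0.009]
force: [-1.1, 0.4, -0.5]
finger_gap: 0.6
finger_force: 0.0
```

```bash
python3 rec.py free
```

```text
{'tag': 'free', 't': 15.05, 'tilt': np.float64(40.02), 'ang': np.float64(40.08), 'r': np.float64(118.5), 'Ft': 1.18, 'Fr': 0.29, 'Fy': -0.36, 'mF': np.float64(0.1392), 'mT': np.float64(-0.3063), 'tot': np.float64(-0.1671), 'gap': 0.6, 'q': [-0.09, -0.08, 2.24, 0.08, 0.29, 1.46], 'y': -0.3}
```

Call:
servo_tool([
  {"offset": [0.418,0,-0.02],"rotation": [0,-1,0]},
  {"offset": [0.418,0,0.0183],"rotation": [0,-1,0]},
  {"offset": [0.418,0,0.0183],"rotation": [0,-1,0]},
  {"offset": [0,0,0],"rotation": [0,0,0]},
  {"offset": [0,0,0],"rotation": [0,0,0]},
  {"offset": [0,0,0],"rotation": [0,0,0]},
])

```text
t: 15.65
tcp_pos: [0.5138, 0.0472, 0.2115]
tcp_rot: [0.976, -0.025, 0.215, 0.006]
force: [-1.5, 0.3, 0.0]
finger_gap: 0.6
finger_force: 0.0
```

```bash
python3 rec.py free
```

```text
{'tag': 'free', 't': 15.65, 'tilt': np.float64(24.88), 'ang': np.float64(26.17), 'r': np.float64(118.6), 'Ft': 1.33, 'Fr': 0.64, 'Fy': -0.21, 'mF': np.float64(0.1555), 'mT': np.float64(-0.2083), 'tot': np.float64(-0.0528), 'gap': 0.6, 'q': [-0.08, -0.0, 2.03, 0.02, 0.68, 1.53], 'y': -0.5}
```

Call:
servo_tool([
  {"offset": [0.418,0,0.0183],"rotation": [0,-1,0]},
  {"offset": [0.418,0,0.0183],"rotation": [0,-1,0]},
  {"offset": [0.418,0,0.0183],"rotation": [0,-1,0]},
  {"offset": [0.418,0,0.0183],"rotation": [0,-1,0]},
  {"offset": [0.418,0,0.0183],"rotation": [0,-1,0]},
  {"offset": [0.418,0,0.0183],"rotation": [0,-1,0]},
  {"offset": [0,0,0],"rotation": [0,0,0]},
  {"offset": [0,0,0],"rotation": [0,0,0]},
  {"offset": [0,0,0],"rotation": [0,0,0]},
])

```text
t: 16.55
tcp_pos: [0.5749, 0.0441, 0.2231]
tcp_rot: [0.999, -0.026, -0.044, -0.001]
force: [0.4, -0.3, -0.0]
finger_gap: 0.598
finger_force: 0.0
```

```bash
python3 rec.py free
```

```text
{'tag': 'free', 't': 16.55, 'tilt': np.float64(-5.05), 'ang': np.float64(-4.3), 'r': np.float64(118.4), 'Ft': -0.45, 'Fr': -0.0, 'Fy': 0.29, 'mF': np.float64(-0.0529), 'mT': np.float64(0.0309), 'tot': np.float64(-0.022), 'gap': 0.598, 'q': [-0.07, 0.33, 1.56, -0.0, 1.34, 1.55], 'y': -0.6}
```

Call:
servo_tool([
  {"offset": [0,0,0],"rotation": [0,0,0]},
])

```text
t: 16.65
tcp_pos: [0.5753, 0.0441, 0.2237]
tcp_rot: [0.999, -0.026, -0.044, -0.001]
force: [0.5, -0.4, -0.1]
finger_gap: 0.604
finger_force: 0.0
```

```bash
python3 rec.py free
```

```text
{'tag': 'free', 't': 16.65, 'tilt': np.float64(-5.0), 'ang': np.float64(-4.45), 'r': np.float64(119.1), 'Ft': -0.56, 'Fr': -0.06, 'Fy': 0.33, 'mF': np.float64(-0.0672), 'mT': np.float64(0.0797), 'tot': np.float64(0.0125), 'gap': 0.604, 'q': [-0.07, 0.33, 1.56, -0.0, 1.34, 1.55], 'y': -0.6}
```

Call:
servo_tool([
  {"offset": [0,0,0],"rotation": [0,0,0]},
])

```text
t: 16.75
tcp_pos: [0.5758, 0.044, 0.2241]
tcp_rot: [0.999, -0.026, -0.043, -0.001]
force: [0.5, -0.9, 0.1]
finger_gap: 0.603
finger_force: 0.0
```

```bash
python3 rec.py free
```

```text
{'tag': 'free', 't': 16.75, 'tilt': np.float64(-4.97), 'ang': np.float64(-4.68), 'r': np.float64(119.5), 'Ft': -0.48, 'Fr': 0.19, 'Fy': 0.91, 'mF': np.float64(-0.0579), 'mT': np.float64(0.0647), 'tot': np.float64(0.0068), 'gap': 0.603, 'q': [-0.07, 0.33, 1.56, -0.0, 1.34, 1.55], 'y': -0.5}
```

Call:
servo_tool([
  {"offset": [0,0,0],"rotation": [0,0,0]},
  {"offset": [0,0,0],"rotation": [0,0,0]},
  {"offset": [0,0,0],"rotation": [0,0,0]},
  {"offset": [0,0,0],"rotation": [0,0,0]},
  {"offset": [0,0,0],"rotation": [0,0,0]},
  {"offset": [0,0,0],"rotation": [0,0,0]},
], hand=0, force=70)

```text
t: 17.35
tcp_pos: [0.5765, 0.0442, 0.2243]
tcp_rot: [0.999, -0.026, -0.044, -0.001]
force: [-1.7, 1.7, 4.9]
finger_gap: 0.191
finger_force: 71.6
```

```bash
mv log.jsonl log1.jsonl; python3 rec.py grip
```

```text
{'tag': 'grip', 't': 17.35, 'tilt': np.float64(-5.0), 'ang': np.float64(-5.04), 'r': np.float64(119.8), 'Ft': 2.21, 'Fr': 4.76, 'Fy': -1.56, 'mF': np.float64(0.2644), 'mT': np.float64(-0.4147), 'tot': np.float64(-0.1503), 'gap': 0.191, 'q': [-0.07, 0.33, 1.56, -0.0, 1.34, 1.55], 'y': -0.7}
```

Call:
servo_tool([
  {"offset": [0.2094,0,0.0046],"rotation": [0,-0.5,0]},
  {"offset": [0.2094,0,0.0046],"rotation": [0,-0.5,0]},
  {"offset": [0.2094,0,0.0046],"rotation": [0,-0.5,0]},
  {"offset": [0.2094,0,0.0046],"rotation": [0,-0.5,0]},
])

```text
t: 17.75
tcp_pos: [0.5969, 0.0432, 0.221]
tcp_rot: [0.991, -0.026, -0.132, -0.004]
force: [-4.8, 2.4, 6.4]
finger_gap: 0.19
finger_force: 71.7
```

```bash
python3 rec.py minus
```

```text
{'tag': 'minus', 't': 17.75, 'tilt': np.float64(-15.17), 'ang': np.float64(-14.91), 'r': np.float64(120.0), 'Ft': 6.4, 'Fr': 4.88, 'Fy': -2.19, 'mF': np.float64(0.7656), 'mT': np.float64(-0.4675), 'tot': np.float64(0.2981), 'gap': 0.19, 'q': [-0.07, 0.47, 1.4, -0.0, 1.54, 1.55], 'y': -0.8}
```

Call:
servo_tool([
  {"offset": [0.2094,0,0.0046],"rotation": [0,-0.5,0]},
  {"offset": [0.2094,0,0.0046],"rotation": [0,-0.5,0]},
])

```text
t: 17.95
tcp_pos: [0.6069, 0.0426, 0.218]
tcp_rot: [0.984, -0.025, -0.175, -0.005]
force: [-4.3, 2.8, 6.4]
finger_gap: 0.191
finger_force: 71.7
```

```bash
python3 rec.py minus
```

```text
{'tag': 'minus', 't': 17.95, 'tilt': np.float64(-20.18), 'ang': np.float64(-19.9), 'r': np.float64(120.1), 'Ft': 6.34, 'Fr': 4.45, 'Fy': -2.6, 'mF': np.float64(0.7592), 'mT': np.float64(-0.5329), 'tot': np.float64(0.2262), 'gap': 0.191, 'q': [-0.07, 0.53, 1.31, -0.01, 1.64, 1.55], 'y': -0.7}
```

Call:
servo_tool([
  {"offset": [0.2094,0,0.0046],"rotation": [0,-0.5,0]},
  {"offset": [0.2094,0,0.0046],"rotation": [0,-0.5,0]},
])

```text
t: 18.15
tcp_pos: [0.6166, 0.0421, 0.2141]
tcp_rot: [0.976, -0.025, -0.218, -0.006]
force: [-3.8, 2.5, 7.4]
finger_gap: 0.192
finger_force: 71.6
```

```bash
python3 rec.py minus
```

```text
{'tag': 'minus', 't': 18.15, 'tilt': np.float64(-25.18), 'ang': np.float64(-24.89), 'r': np.float64(120.3), 'Ft': 6.75, 'Fr': 5.02, 'Fy': -2.29, 'mF': np.float64(0.8084), 'mT': np.float64(-0.5057), 'tot': np.float64(0.3027), 'gap': 0.192, 'q': [-0.07, 0.6, 1.23, -0.01, 1.74, 1.55], 'y': -0.8}
```

Call:
servo_tool([
  {"offset": [0.2094,0,0.0046],"rotation": [0,-0.5,0]},
  {"offset": [0.2094,0,0.0046],"rotation": [0,-0.5,0]},
])

```text
t: 18.35
tcp_pos: [0.6259, 0.0416, 0.2094]
tcp_rot: [0.965, -0.025, -0.26, -0.007]
force: [-3.9, 2.7, 6.7]
finger_gap: 0.198
finger_force: 71.6
```

```bash
python3 rec.py minus
```

```text
{'tag': 'minus', 't': 18.35, 'tilt': np.float64(-30.18), 'ang': np.float64(-29.86), 'r': np.float64(120.4), 'Ft': 6.85, 'Fr': 3.81, 'Fy': -2.52, 'mF': np.float64(0.8217), 'mT': np.float64(-0.5486), 'tot': np.float64(0.2731), 'gap': 0.198, 'q': [-0.07, 0.68, 1.15, -0.01, 1.84, 1.55], 'y': -0.8}
```

Call:
servo_tool([
  {"offset": [0.2094,0,0.0046],"rotation": [0,-0.5,0]},
  {"offset": [0.2094,0,0.0046],"rotation": [0,-0.5,0]},
])

```text
t: 18.55
tcp_pos: [0.6348, 0.0412, 0.2039]
tcp_rot: [0.953, -0.025, -0.302, -0.008]
force: [-3.6, 2.6, 8.1]
finger_gap: 0.193
finger_force: 71.6
```

```bash
python3 rec.py minus
```

```text
{'tag': 'minus', 't': 18.55, 'tilt': np.float64(-35.18), 'ang': np.float64(-34.83), 'r': np.float64(120.5), 'Ft': 7.73, 'Fr': 4.46, 'Fy': -2.36, 'mF': np.float64(0.9283), 'mT': np.float64(-0.5706), 'tot': np.float64(0.3576), 'gap': 0.193, 'q': [-0.07, 0.75, 1.07, -0.01, 1.94, 1.55], 'y': -0.8}
```

Call:
servo_tool([
  {"offset": [0.2094,0,0.0046],"rotation": [0,-0.5,0]},
  {"offset": [0.2094,0,0.0046],"rotation": [0,-0.5,0]},
])

```text
t: 18.75
tcp_pos: [0.6431, 0.0408, 0.1977]
tcp_rot: [0.939, -0.024, -0.343, -0.009]
force: [-2.1, 2.9, 9.2]
finger_gap: 0.194
finger_force: 71.5
```

```bash
python3 rec.py minus
```

```text
{'tag': 'minus', 't': 18.75, 'tilt': np.float64(-40.17), 'ang': np.float64(-39.78), 'r': np.float64(120.6), 'Ft': 7.67, 'Fr': 5.6, 'Fy': -2.74, 'mF': np.float64(0.9212), 'mT': np.float64(-0.5781), 'tot': np.float64(0.3432), 'gap': 0.194, 'q': [-0.07, 0.82, 0.99, -0.01, 2.03, 1.55], 'y': -0.8}
```

Call:
servo_tool([
  {"offset": [0.2094,0,0.0046],"rotation": [0,-0.5,0]},
  {"offset": [0.2094,0,0.0046],"rotation": [0,-0.5,0]},
])

```text
t: 18.95
tcp_pos: [0.6509, 0.0404, 0.1908]
tcp_rot: [0.923, -0.024, -0.384, -0.01]
force: [-2.5, 3.1, 7.9]
finger_gap: 0.193
finger_force: 71.5
```

```bash
python3 rec.py minus
```

```text
{'tag': 'minus', 't': 18.95, 'tilt': np.float64(-45.17), 'ang': np.float64(-44.74), 'r': np.float64(120.7), 'Ft': 7.51, 'Fr': 3.7, 'Fy': -3.01, 'mF': np.float64(0.904), 'mT': np.float64(-0.5817), 'tot': np.float64(0.3223), 'gap': 0.193, 'q': [-0.07, 0.89, 0.91, -0.01, 2.13, 1.55], 'y': -0.8}
```

Call:
servo_tool([
  {"offset": [0.2094,0,0.0046],"rotation": [0,-0.5,0]},
  {"offset": [0.2094,0,0.0046],"rotation": [0,-0.5,0]},
])

```text
t: 19.15
tcp_pos: [0.658, 0.04, 0.1831]
tcp_rot: [0.905, -0.023, -0.424, -0.011]
force: [-1.4, 2.8, 8.5]
finger_gap: 0.193
finger_force: 71.5
```

```bash
python3 rec.py minus
```

```text
{'tag': 'minus', 't': 19.15, 'tilt': np.float64(-50.16), 'ang': np.float64(-49.7), 'r': np.float64(120.8), 'Ft': 7.52, 'Fr': 4.23, 'Fy': -2.71, 'mF': np.float64(0.9044), 'mT': np.float64(-0.6569), 'tot': np.float64(0.2475), 'gap': 0.193, 'q': [-0.07, 0.97, 0.83, -0.01, 2.22, 1.55], 'y': -0.8}
```

Call:
servo_tool([
  {"offset": [-0.2094,0,0.0046],"rotation": [0,0.5,0]},
  {"offset": [-0.2094,0,0.0046],"rotation": [0,0.5,0]},
  {"offset": [-0.2094,0,0.0046],"rotation": [0,0.5,0]},
  {"offset": [-0.2094,0,0.0046],"rotation": [0,0.5,0]},
])

```text
t: 19.55
tcp_pos: [0.6435, 0.0407, 0.1968]
tcp_rot: [0.94, -0.024, -0.341, -0.009]
force: [0.9, 2.1, 3.9]
finger_gap: 0.192
finger_force: 72.5
```

```bash
python3 rec.py plus
```

```text
{'tag': 'plus', 't': 19.55, 'tilt': np.float64(-39.83), 'ang': np.float64(-40.2), 'r': np.float64(120.2), 'Ft': 1.92, 'Fr': 3.49, 'Fy': -2.12, 'mF': np.float64(0.2336), 'mT': np.float64(-0.1564), 'tot': np.float64(0.0772), 'gap': 0.192, 'q': [-0.07, 0.82, 0.99, -0.01, 2.03, 1.55], 'y': -0.7}
```

Call:
servo_tool([
  {"offset": [-0.2094,0,0.0046],"rotation": [0,0.5,0]},
  {"offset": [-0.2094,0,0.0046],"rotation": [0,0.5,0]},
])

```text
t: 19.75
tcp_pos: [0.6352, 0.0411, 0.2031]
tcp_rot: [0.954, -0.025, -0.299, -0.008]
force: [0.7, 1.8, 4.2]
finger_gap: 0.19
finger_force: 72.5
```

```bash
python3 rec.py plus
```

```text
{'tag': 'plus', 't': 19.75, 'tilt': np.float64(-34.82), 'ang': np.float64(-35.2), 'r': np.float64(120.1), 'Ft': 1.91, 'Fr': 3.75, 'Fy': -1.86, 'mF': np.float64(0.2322), 'mT': np.float64(-0.1289), 'tot': np.float64(0.1032), 'gap': 0.19, 'q': [-0.07, 0.75, 1.07, -0.01, 1.93, 1.55], 'y': -0.7}
```

Call:
servo_tool([
  {"offset": [-0.2094,0,0.0046],"rotation": [0,0.5,0]},
  {"offset": [-0.2094,0,0.0046],"rotation": [0,0.5,0]},
])

```text
t: 19.95
tcp_pos: [0.6264, 0.0416, 0.2087]
tcp_rot: [0.966, -0.025, -0.257, -0.007]
force: [0.8, 2.1, 3.6]
finger_gap: 0.192
finger_force: 72.4
```

```bash
python3 rec.py plus
```

```text
{'tag': 'plus', 't': 19.95, 'tilt': np.float64(-29.81), 'ang': np.float64(-30.23), 'r': np.float64(120.0), 'Ft': 1.2, 'Fr': 3.46, 'Fy': -2.13, 'mF': np.float64(0.1471), 'mT': np.float64(-0.0644), 'tot': np.float64(0.0826), 'gap': 0.192, 'q': [-0.07, 0.67, 1.15, -0.01, 1.83, 1.55], 'y': -0.7}
```

Call:
servo_tool([
  {"offset": [-0.2094,0,0.0046],"rotation": [0,0.5,0]},
  {"offset": [-0.2094,0,0.0046],"rotation": [0,0.5,0]},
])

```text
t: 20.15
tcp_pos: [0.6171, 0.0421, 0.2134]
tcp_rot: [0.976, -0.025, -0.215, -0.006]
force: [1.3, 2.6, 3.4]
finger_gap: 0.189
finger_force: 72.4
```

```bash
python3 rec.py plus
```

```text
{'tag': 'plus', 't': 20.15, 'tilt': np.float64(-24.81), 'ang': np.float64(-25.25), 'r': np.float64(119.9), 'Ft': 0.35, 'Fr': 3.63, 'Fy': -2.7, 'mF': np.float64(0.0455), 'mT': np.float64(-0.0701), 'tot': np.float64(-0.0246), 'gap': 0.189, 'q': [-0.07, 0.6, 1.24, -0.01, 1.74, 1.55], 'y': -0.7}
```

Call:
servo_tool([
  {"offset": [-0.2094,0,0.0046],"rotation": [0,0.5,0]},
  {"offset": [-0.2094,0,0.0046],"rotation": [0,0.5,0]},
])

```text
t: 20.35
tcp_pos: [0.6075, 0.0426, 0.2173]
tcp_rot: [0.985, -0.026, -0.172, -0.005]
force: [0.5, 3.0, 2.2]
finger_gap: 0.191
finger_force: 72.3
```

```bash
python3 rec.py plus
```

```text
{'tag': 'plus', 't': 20.35, 'tilt': np.float64(-19.8), 'ang': np.float64(-20.28), 'r': np.float64(119.8), 'Ft': 0.43, 'Fr': 2.2, 'Fy': -2.99, 'mF': np.float64(0.0542), 'mT': np.float64(-0.0376), 'tot': np.float64(0.0166), 'gap': 0.191, 'q': [-0.07, 0.53, 1.32, -0.01, 1.64, 1.55], 'y': -0.7}
```

Call:
servo_tool([
  {"offset": [-0.2094,0,0.0046],"rotation": [0,0.5,0]},
  {"offset": [-0.2094,0,0.0046],"rotation": [0,0.5,0]},
])

```text
t: 20.55
tcp_pos: [0.5975, 0.0431, 0.2204]
tcp_rot: [0.991, -0.026, -0.129, -0.004]
force: [0.9, 2.7, 2.0]
finger_gap: 0.191
finger_force: 72.3
```

```bash
python3 rec.py plus
```

```text
{'tag': 'plus', 't': 20.55, 'tilt': np.float64(-14.8), 'ang': np.float64(-15.28), 'r': np.float64(119.6), 'Ft': -0.2, 'Fr': 2.16, 'Fy': -2.7, 'mF': np.float64(-0.0219), 'mT': np.float64(0.0553), 'tot': np.float64(0.0334), 'gap': 0.191, 'q': [-0.07, 0.46, 1.4, -0.0, 1.54, 1.55], 'y': -0.7}
```

Call:
servo_tool([
  {"offset": [-0.2094,0,0.0046],"rotation": [0,0.5,0]},
  {"offset": [-0.2094,0,0.0046],"rotation": [0,0.5,0]},
])

```text
t: 20.75
tcp_pos: [0.5873, 0.0436, 0.2226]
tcp_rot: [0.996, -0.026, -0.085, -0.002]
force: [-0.2, 1.8, 1.5]
finger_gap: 0.193
finger_force: 72.2
```

```bash
python3 rec.py plus
```

```text
{'tag': 'plus', 't': 20.75, 'tilt': np.float64(-9.79), 'ang': np.float64(-10.28), 'r': np.float64(119.5), 'Ft': 0.56, 'Fr': 1.44, 'Fy': -1.76, 'mF': np.float64(0.0686), 'mT': np.float64(0.0478), 'tot': np.float64(0.1164), 'gap': 0.193, 'q': [-0.07, 0.4, 1.48, -0.0, 1.44, 1.55], 'y': -0.7}
```

Call:
servo_tool([
  {"offset": [-0.2094,0,0.0046],"rotation": [0,0.5,0]},
  {"offset": [-0.2094,0,0.0046],"rotation": [0,0.5,0]},
])

```text
t: 20.95
tcp_pos: [0.577, 0.0441, 0.2238]
tcp_rot: [0.999, -0.026, -0.042, -0.001]
force: [0.2, 2.8, 1.0]
finger_gap: 0.192
finger_force: 72.1
```

```bash
python3 rec.py plus
```

```text
{'tag': 'plus', 't': 20.95, 'tilt': np.float64(-4.78), 'ang': np.float64(-5.27), 'r': np.float64(119.3), 'Ft': 0.05, 'Fr': 1.0, 'Fy': -2.84, 'mF': np.float64(0.0067), 'mT': np.float64(0.11), 'tot': np.float64(0.1167), 'gap': 0.192, 'q': [-0.07, 0.33, 1.56, -0.0, 1.33, 1.55], 'y': -0.7}
```

Call:
servo_tool([
  {"offset": [-0.2094,0,0.0046],"rotation": [0,0.5,0]},
  {"offset": [-0.2094,0,0.0046],"rotation": [0,0.5,0]},
])

```text
t: 21.15
tcp_pos: [0.5666, 0.0447, 0.2242]
tcp_rot: [1.0, -0.026, 0.002, -0.0]
force: [1.4, 2.7, 0.0]
finger_gap: 0.187
finger_force: 72.0
```

```bash
python3 rec.py plus
```

```text
{'tag': 'plus', 't': 21.15, 'tilt': np.float64(0.23), 'ang': np.float64(-0.27), 'r': np.float64(119.2), 'Ft': -1.21, 'Fr': 0.03, 'Fy': -2.78, 'mF': np.float64(-0.1445), 'mT': np.float64(0.1992), 'tot': np.float64(0.0547), 'gap': 0.187, 'q': [-0.07, 0.27, 1.64, 0.0, 1.23, 1.55], 'y': -0.7}
```

Call:
servo_tool([
  {"offset": [-0.2094,0,0.0046],"rotation": [0,0.5,0]},
  {"offset": [-0.2094,0,0.0046],"rotation": [0,0.5,0]},
])

```text
t: 21.35
tcp_pos: [0.5562, 0.0452, 0.2237]
tcp_rot: [0.999, -0.026, 0.046, 0.001]
force: [2.8, 2.5, -1.8]
finger_gap: 0.189
finger_force: 71.8
```

```bash
python3 rec.py plus
```

```text
{'tag': 'plus', 't': 21.35, 'tilt': np.float64(5.23), 'ang': np.float64(4.76), 'r': np.float64(119.1), 'Ft': -2.46, 'Fr': -2.0, 'Fy': -2.64, 'mF': np.float64(-0.2953), 'mT': np.float64(0.2601), 'tot': np.float64(-0.0352), 'gap': 0.189, 'q': [-0.08, 0.21, 1.72, 0.0, 1.12, 1.55], 'y': -0.7}
```

Call:
servo_tool([
  {"offset": [-0.2094,0,0.0046],"rotation": [0,0.5,0]},
  {"offset": [-0.2094,0,0.0046],"rotation": [0,0.5,0]},
])

```text
t: 21.55
tcp_pos: [0.5459, 0.0457, 0.2222]
tcp_rot: [0.996, -0.026, 0.089, 0.002]
force: [3.5, 2.8, -2.8]
finger_gap: 0.188
finger_force: 71.6
```

```bash
python3 rec.py plus
```

```text
{'tag': 'plus', 't': 21.55, 'tilt': np.float64(10.24), 'ang': np.float64(9.78), 'r': np.float64(118.9), 'Ft': -2.82, 'Fr': -3.32, 'Fy': -3.01, 'mF': np.float64(-0.3388), 'mT': np.float64(0.3438), 'tot': np.float64(0.005), 'gap': 0.188, 'q': [-0.08, 0.15, 1.8, 0.01, 1.02, 1.54], 'y': -0.7}
```

Call:
servo_tool([
  {"offset": [-0.2094,0,0.0046],"rotation": [0,0.5,0]},
  {"offset": [-0.2094,0,0.0046],"rotation": [0,0.5,0]},
])

```text
t: 21.75
tcp_pos: [0.5357, 0.0463, 0.2198]
tcp_rot: [0.991, -0.026, 0.133, 0.003]
force: [4.9, 3.5, -4.8]
finger_gap: 0.188
finger_force: 71.3
```

```bash
python3 rec.py plus
```

```text
{'tag': 'plus', 't': 21.75, 'tilt': np.float64(15.25), 'ang': np.float64(14.82), 'r': np.float64(118.8), 'Ft': -3.32, 'Fr': -5.84, 'Fy': -3.71, 'mF': np.float64(-0.3996), 'mT': np.float64(0.3566), 'tot': np.float64(-0.043), 'gap': 0.188, 'q': [-0.08, 0.09, 1.88, 0.01, 0.91, 1.54], 'y': -0.7}
```

Call:
servo_tool([
  {"offset": [-0.2094,0,0.0046],"rotation": [0,0.5,0]},
  {"offset": [-0.2094,0,0.0046],"rotation": [0,0.5,0]},
])

```text
t: 21.95
tcp_pos: [0.5258, 0.0468, 0.2166]
tcp_rot: [0.984, -0.026, 0.176, 0.004]
force: [7.7, 3.3, -7.8]
finger_gap: 0.192
finger_force: 70.8
```

```bash
python3 rec.py plus
```

```text
{'tag': 'plus', 't': 21.95, 'tilt': np.float64(20.26), 'ang': np.float64(19.85), 'r': np.float64(118.7), 'Ft': -4.35, 'Fr': -9.88, 'Fy': -3.66, 'mF': np.float64(-0.5245), 'mT': np.float64(0.4963), 'tot': np.float64(-0.0281), 'gap': 0.192, 'q': [-0.08, 0.04, 1.95, 0.01, 0.79, 1.53], 'y': -0.7}
```

Call:
servo_tool([
  {"offset": [-0.2094,0,0.0046],"rotation": [0,0.5,0]},
  {"offset": [-0.2094,0,0.0046],"rotation": [0,0.5,0]},
])

```text
t: 22.15
tcp_pos: [0.5162, 0.0473, 0.2125]
tcp_rot: [0.975, -0.026, 0.219, 0.005]
force: [10.5, 3.8, -11.1]
finger_gap: 0.183
finger_force: 70.2
```

```bash
python3 rec.py plus; python3 fit.py
```

```text
{'tag': 'plus', 't': 22.15, 'tilt': np.float64(25.26), 'ang': np.float64(24.9), 'r': np.float64(118.6), 'Ft': -4.58, 'Fr': -14.46, 'Fy': -4.39, 'mF': np.float64(-0.5542), 'mT': np.float64(0.632), 'tot': np.float64(0.0778), 'gap': 0.183, 'q': [-0.08, 0.0, 2.03, 0.02, 0.67, 1.53], 'y': -0.7}
L 0.09910324645945943 D 0.41996719468068794 M 0.7521142163037806
phi at ang0 (deg from up) 158.09382274532805 sd 4.201754179549953
need wheel turn to down 21.90617725467193
minus -14.91 0.062
minus -19.9 -0.067
minus -24.89 0.003
minus -29.86 -0.059
minus -34.83 0.075
minus -39.78 0.021
minus -44.74 -0.044
minus -49.7 -0.141
plus -40.2 0.023
plus -35.2 0.081
plus -30.23 0.028
plus -25.25 -0.121
plus -20.28 -0.026
plus -15.28 -0.021
plus -10.28 0.191
plus -5.27 0.198
plus -0.27 0.071
plus 4.76 -0.081
plus 9.78 -0.012
plus 14.82 -0.045
plus 19.85 -0.066
plus 24.9 0.083
```

```bash
cat >fit2.py <<'E'
import json,glob,numpy as np
from scipy.optimize import least_squares
D=[]
for f,o in(("log1.jsonl",0),("log.jsonl",45.2)):
    for d in map(json.loads,open(f)):
        d["w"]=d["ang"]+o
        if d["tag"] in("plus","minus") and d["t"]>6 : D.append(d)
g=lambda k:np.array([d[k] for d in D])
w=np.radians(g("w"));tl=np.radians(g("tilt"));s=np.array([1 if d["tag"]=="plus" else -1 for d in D])
tot=g("mT")+g("mF");Ft=g("Ft");Fr=g("Fr");Fy=g("Fy")
o=np.ones_like(s)
def run(name,extra,fd=True):
    cols=[-Ft,np.sin(w),np.cos(w),-s]+extra
    X=np.column_stack(cols).astype(float);y=tot
    f=least_squares(lambda p:X@p-y,np.zeros(X.shape[1]),loss="soft_l1",f_scale=.06)
    p=f.x;sd=np.sqrt(np.diag(np.linalg.inv(X.T@X)))*.07
    print(name,"L%.3f±%.3f D%.3f M%.3f±%.3f phi%.1f"%(p[0],sd[0],p[3],np.hypot(p[1],p[2]),sd[1],np.degrees(np.arctan2(p[2],p[1]))),"down at w=%.1f"%(180-np.degrees(np.arctan2(p[2],p[1]))),np.round(p[4:],4),np.round(sd[4:],4),"rms%.3f"%np.std(X@p-y))
    return X@p-y
r=run("base",[])
run("off",[o]);run("Fr",[Fr]);run("Fr,off",[Fr,o]);run("tilt",[np.sin(tl)]);r=run("tilt,off",[np.sin(tl),o]);run("Fy",[Fy,Fr,o])
print([(d["tag"][0],round(d["w"]),round(x,2)) for d,x in zip(D,r)])
E
python3 fit2.py
```

```text
base L0.090±0.005 D0.436 M0.475±0.034 phi103.0 down at w=77.0 [] [] rms0.205
off L0.070±0.005 D0.343 M0.711±0.040 phi85.4 down at w=94.6 [-0.3247] [0.0732] rms0.207
Fr L0.097±0.005 D0.419 M0.486±0.034 phi99.1 down at w=80.9 [0.0135] [0.0016] rms0.193
Fr,off L0.094±0.007 D0.409 M0.522±0.042 phi95.9 down at w=84.1 [ 0.0132 -0.0488] [0.0018 0.0839] rms0.194
tilt L0.089±0.005 D0.363 M0.272±0.038 phi50.0 down at w=130.0 [-0.5978] [0.0348] rms0.094
tilt,off L0.085±0.006 D0.343 M0.384±0.044 phi55.8 down at w=124.2 [-0.5947 -0.1234] [0.0348 0.0732] rms0.090
Fy L0.091±0.007 D0.403 M0.556±0.046 phi92.5 down at w=87.5 [ 0.0236  0.0093 -0.0309] [0.0215 0.0041 0.0887] rms0.194
[('p', 30, np.float64(0.08)), ('p', 40, np.float64(-0.02)), ('m', 32, np.float64(0.04)), ('m', 16, np.float64(-0.03)), ('m', 1, np.float64(0.05)), ('m', -14, np.float64(0.06)), ('m', -29, np.float64(-0.07)), ('m', -44, np.float64(-0.04)), ('m', -54, np.float64(0.23)), ('p', -45, np.float64(-0.1)), ('p', -30, np.float64(0.09)), ('p', -15, np.float64(-0.14)), ('p', 0, np.float64(0.02)), ('p', 15, np.float64(0.05)), ('p', 20, np.float64(0.02)), ('p', 25, np.float64(-0.28)), ('p', 30, np.float64(0.0)), ('p', 35, np.float64(-0.05)), ('p', 40, np.float64(-0.03)), ('m', 30, np.float64(-0.08)), ('m', 25, np.float64(0.04)), ('m', 20, np.float64(-0.03)), ('m', 15, np.float64(0.03)), ('m', 10, np.float64(-0.1)), ('m', 5, np.float64(-0.06)), ('m', 0, np.float64(-0.0)), ('m', -4, np.float64(0.09)), ('p', 5, np.float64(0.01)), ('p', 10, np.float64(-0.04)), ('p', 15, np.float64(0.01)), ('p', 20, np.float64(0.15)), ('p', 25, np.float64(0.06)), ('p', 30, np.float64(0.05)), ('p', 35, np.float64(-0.15)), ('p', 40, np.float64(-0.16)), ('p', 45, np.float64(-0.04)), ('p', 50, np.float64(0.09)), ('p', 55, np.float64(0.02)), ('p', 60, np.float64(0.05)), ('p', 65, np.float64(0.06)), ('p', 70, np.float64(-0.1))]
```

Call:
servo_tool([
  {"offset": [0,0,0],"rotation": [0,0,0]},
  {"offset": [0,0,0],"rotation": [0,0,0]},
])

```text
t: 22.35
tcp_pos: [0.5157, 0.0473, 0.2123]
tcp_rot: [0.976, -0.025, 0.217, 0.005]
force: [4.3, 4.2, -6.0]
finger_gap: 0.191
finger_force: 71.0
```

```bash
python3 rec.py still
```

```text
{'tag': 'still', 't': 22.35, 'tilt': np.float64(25.12), 'ang': np.float64(25.18), 'r': np.float64(118.5), 'Ft': -1.15, 'Fr': -7.2, 'Fy': -4.38, 'mF': np.float64(-0.1359), 'mT': np.float64(0.6204), 'tot': np.float64(0.4845), 'gap': 0.191, 'q': [-0.08, 0.0, 2.03, 0.02, 0.68, 1.53], 'y': -0.7}
```

Call:
servo_tool([
  {"offset": [0,0,0],"rotation": [0,0,0]},
  {"offset": [0,0,0],"rotation": [0,0,0]},
  {"offset": [0,0,0],"rotation": [0,0,0]},
  {"offset": [0,0,0],"rotation": [0,0,0]},
  {"offset": [0,0,0],"rotation": [0,0,0]},
  {"offset": [0,0,0],"rotation": [0,0,0]},
  {"offset": [0,0,0],"rotation": [0,0,0]},
  {"offset": [0,0,0],"rotation": [0,0,0]},
], hand=0.6)

```text
t: 23.15
tcp_pos: [0.5154, 0.047, 0.213]
tcp_rot: [0.976, -0.025, 0.216, 0.006]
force: [0.5, -1.2, -0.1]
finger_gap: 0.599
finger_force: 0.0
```

```bash
python3 rec.py free
```

```text
{'tag': 'free', 't': 23.15, 'tilt': np.float64(25.0), 'ang': np.float64(25.13), 'r': np.float64(119.3), 'Ft': -0.47, 'Fr': -0.27, 'Fy': 1.14, 'mF': np.float64(-0.0557), 'mT': np.float64(-0.2164), 'tot': np.float64(-0.2721), 'gap': 0.599, 'q': [-0.08, -0.0, 2.03, 0.02, 0.68, 1.53], 'y': -0.4}
```

Call:
servo_tool([
  {"offset": [0,0,0],"rotation": [0,0,0]},
])

```text
t: 23.25
tcp_pos: [0.5154, 0.0471, 0.213]
tcp_rot: [0.976, -0.025, 0.216, 0.006]
force: [-0.5, -0.5, 0.6]
finger_gap: 0.6
finger_force: 0.0
```

```bash
python3 rec.py free
```

```text
{'tag': 'free', 't': 23.25, 'tilt': np.float64(25.0), 'ang': np.float64(25.14), 'r': np.float64(119.3), 'Ft': 0.2, 'Fr': 0.77, 'Fy': 0.51, 'mF': np.float64(0.024), 'mT': np.float64(-0.1991), 'tot': np.float64(-0.175), 'gap': 0.6, 'q': [-0.08, -0.0, 2.03, 0.02, 0.68, 1.53], 'y': -0.4}
```

Call:
servo_tool([
  {"offset": [0.418,0,0.0183],"rotation": [0,-1,0]},
  {"offset": [0.418,0,0.0183],"rotation": [0,-1,0]},
  {"offset": [0.418,0,0.0183],"rotation": [0,-1,0]},
  {"offset": [0.418,0,0.0183],"rotation": [0,-1,0]},
  {"offset": [0.418,0,0.0183],"rotation": [0,-1,0]},
  {"offset": [0.418,0,0.0183],"rotation": [0,-1,0]},
  {"offset": [0.418,0,0.0183],"rotation": [0,-1,0]},
  {"offset": [0.418,0,0.0183],"rotation": [0,-1,0]},
  {"offset": [0.418,0,0.0183],"rotation": [0,-1,0]},
  {"offset": [0.418,0,0.0183],"rotation": [0,-1,0]},
  {"offset": [0.418,0,0.0183],"rotation": [0,-1,0]},
  {"offset": [0.418,0,0.0183],"rotation": [0,-1,0]},
])

```text
t: 24.45
tcp_pos: [0.6355, 0.0408, 0.2023]
tcp_rot: [0.953, -0.025, -0.302, -0.008]
force: [0.1, 0.4, 0.0]
finger_gap: 0.605
finger_force: 0.0
```

Call:
servo_tool([
  {"offset": [0.418,0,0.0183],"rotation": [0,-1,0]},
  {"offset": [0.418,0,0.0183],"rotation": [0,-1,0]},
  {"offset": [0,0,0],"rotation": [0,0,0]},
  {"offset": [0,0,0],"rotation": [0,0,0]},
  {"offset": [0,0,0],"rotation": [0,0,0]},
  {"offset": [0,0,0],"rotation": [0,0,0]},
  {"offset": [0,0,0],"rotation": [0,0,0]},
  {"offset": [0,0,0],"rotation": [0,0,0]},
  {"offset": [0,0,0],"rotation": [0,0,0]},
  {"offset": [0,0,0],"rotation": [0,0,0]},
])

```text
t: 25.45
tcp_pos: [0.6507, 0.04, 0.1893]
tcp_rot: [0.924, -0.024, -0.382, -0.01]
force: [0.3, -0.2, -0.1]
finger_gap: 0.599
finger_force: 0.0
```

```bash
python3 rec.py free
```

```text
{'tag': 'free', 't': 25.45, 'tilt': np.float64(-44.97), 'ang': np.float64(-45.14), 'r': np.float64(119.6), 'Ft': -0.26, 'Fr': 0.12, 'Fy': 0.18, 'mF': np.float64(-0.0316), 'mT': np.float64(0.3671), 'tot': np.float64(0.3355), 'gap': 0.599, 'q': [-0.07, 0.89, 0.91, -0.01, 2.12, 1.55], 'y': -0.4}
```

Call:
servo_tool([
  {"offset": [0,0,0],"rotation": [0,0,0]},
])

```text
t: 25.55
tcp_pos: [0.6507, 0.04, 0.1891]
tcp_rot: [0.924, -0.024, -0.383, -0.01]
force: [-0.3, 0.1, 0.3]
finger_gap: 0.597
finger_force: 0.0
```

```bash
python3 rec.py free; python3 -c "
from plant import *;print(observe()['tcp_pos'])"
```

```text
{'tag': 'free', 't': 25.55, 'tilt': np.float64(-45.0), 'ang': np.float64(-45.24), 'r': np.float64(119.4), 'Ft': 0.43, 'Fr': 0.04, 'Fy': -0.1, 'mF': np.float64(0.0517), 'mT': np.float64(0.339), 'tot': np.float64(0.3907), 'gap': 0.597, 'q': [-0.07, 0.89, 0.91, -0.01, 2.12, 1.55], 'y': -0.4}
[0.65066564 0.03998661 0.18905201]
```

Call:
servo_tool([
  {"offset": [0.025,0,-0.07],"rotation": [0,0,0]},
  {"offset": [0,0,0],"rotation": [0,0,0]},
  {"offset": [0,0,0],"rotation": [0,0,0]},
])

```text
t: 25.85
tcp_pos: [0.6525, 0.0399, 0.1898]
tcp_rot: [0.924, -0.024, -0.383, -0.01]
force: [-0.2, -0.4, -0.0]
finger_gap: 0.599
finger_force: 0.0
```

Call:
servo_tool([
  {"offset": [0,0,0],"rotation": [0,0,0]},
  {"offset": [0,0,0],"rotation": [0,0,0]},
  {"offset": [0,0,0],"rotation": [0,0,0]},
  {"offset": [0,0,0],"rotation": [0,0,0]},
  {"offset": [0,0,0],"rotation": [0,0,0]},
  {"offset": [0,0,0],"rotation": [0,0,0]},
], hand=0, force=70)

```text
t: 26.45
tcp_pos: [0.6525, 0.0403, 0.19]
tcp_rot: [0.924, -0.024, -0.382, -0.01]
force: [1.6, 2.9, 1.0]
finger_gap: 0.192
finger_force: 71.0
```

```bash
mv log.jsonl log2.jsonl; python3 rec.py grip
```

```text
{'tag': 'grip', 't': 26.45, 'tilt': np.float64(-44.96), 'ang': np.float64(-45.53), 'r': np.float64(121.4), 'Ft': -0.34, 'Fr': 1.75, 'Fy': -3.01, 'mF': np.float64(-0.0392), 'mT': np.float64(0.4247), 'tot': np.float64(0.3856), 'gap': 0.192, 'q': [-0.07, 0.9, 0.9, -0.01, 2.13, 1.55], 'y': -0.8}
```

Call:
servo_tool([
  {"offset": [-0.2094,0,0.0046],"rotation": [0,0.5,0]},
  {"offset": [-0.2094,0,0.0046],"rotation": [0,0.5,0]},
  {"offset": [-0.2094,0,0.0046],"rotation": [0,0.5,0]},
  {"offset": [-0.2094,0,0.0046],"rotation": [0,0.5,0]},
])

```text
t: 26.85
tcp_pos: [0.6365, 0.0411, 0.2035]
tcp_rot: [0.954, -0.025, -0.299, -0.008]
force: [2.7, 2.7, -0.1]
finger_gap: 0.191
finger_force: 71.0
```

```bash
python3 rec.py plus
```

```text
{'tag': 'plus', 't': 26.85, 'tilt': np.float64(-34.84), 'ang': np.float64(-35.63), 'r': np.float64(121.2), 'Ft': -2.13, 'Fr': 1.38, 'Fy': -2.8, 'mF': np.float64(-0.2554), 'mT': np.float64(0.4422), 'tot': np.float64(0.1868), 'gap': 0.191, 'q': [-0.07, 0.75, 1.07, -0.01, 1.93, 1.55], 'y': -0.7}
```

Call:
servo_tool([
  {"offset": [-0.2094,0,0.0046],"rotation": [0,0.5,0]},
  {"offset": [-0.2094,0,0.0046],"rotation": [0,0.5,0]},
])

```text
t: 27.05
tcp_pos: [0.6277, 0.0415, 0.2092]
tcp_rot: [0.966, -0.025, -0.257, -0.007]
force: [2.6, 2.8, 0.1]
finger_gap: 0.19
finger_force: 71.0
```

```bash
python3 rec.py plus
```

```text
{'tag': 'plus', 't': 27.05, 'tilt': np.float64(-29.82), 'ang': np.float64(-30.67), 'r': np.float64(121.1), 'Ft': -2.05, 'Fr': 1.28, 'Fy': -2.96, 'mF': np.float64(-0.2464), 'mT': np.float64(0.3514), 'tot': np.float64(0.105), 'gap': 0.19, 'q': [-0.07, 0.68, 1.15, -0.01, 1.84, 1.55], 'y': -0.7}
```

Call:
servo_tool([
  {"offset": [-0.2094,0,0.0046],"rotation": [0,0.5,0]},
  {"offset": [-0.2094,0,0.0046],"rotation": [0,0.5,0]},
])

```text
t: 27.25
tcp_pos: [0.6185, 0.042, 0.214]
tcp_rot: [0.976, -0.025, -0.215, -0.006]
force: [2.6, 1.8, 0.1]
finger_gap: 0.198
finger_force: 70.9
```

```bash
python3 rec.py plus
```

```text
{'tag': 'plus', 't': 27.25, 'tilt': np.float64(-24.82), 'ang': np.float64(-25.72), 'r': np.float64(121.0), 'Ft': -2.25, 'Fr': 1.1, 'Fy': -1.91, 'mF': np.float64(-0.2699), 'mT': np.float64(0.348), 'tot': np.float64(0.0781), 'gap': 0.198, 'q': [-0.07, 0.61, 1.23, -0.01, 1.74, 1.55], 'y': -0.7}
```

Call:
servo_tool([
  {"offset": [-0.2094,0,0.0046],"rotation": [0,0.5,0]},
  {"offset": [-0.2094,0,0.0046],"rotation": [0,0.5,0]},
])

```text
t: 27.45
tcp_pos: [0.6088, 0.0425, 0.218]
tcp_rot: [0.985, -0.026, -0.172, -0.005]
force: [2.5, 2.6, -0.6]
finger_gap: 0.19
finger_force: 70.9
```

```bash
python3 rec.py plus
```

```text
{'tag': 'plus', 't': 27.45, 'tilt': np.float64(-19.82), 'ang': np.float64(-20.76), 'r': np.float64(120.8), 'Ft': -2.46, 'Fr': 0.2, 'Fy': -2.74, 'mF': np.float64(-0.2971), 'mT': np.float64(0.3597), 'tot': np.float64(0.0626), 'gap': 0.19, 'q': [-0.07, 0.54, 1.31, -0.01, 1.64, 1.55], 'y': -0.7}
```

Call:
servo_tool([
  {"offset": [-0.2094,0,0.0046],"rotation": [0,0.5,0]},
  {"offset": [-0.2094,0,0.0046],"rotation": [0,0.5,0]},
])

```text
t: 27.65
tcp_pos: [0.5988, 0.043, 0.2212]
tcp_rot: [0.991, -0.026, -0.129, -0.004]
force: [3.1, 2.3, -0.2]
finger_gap: 0.187
finger_force: 70.8
```

```bash
python3 rec.py plus
```

```text
{'tag': 'plus', 't': 27.65, 'tilt': np.float64(-14.81), 'ang': np.float64(-15.79), 'r': np.float64(120.7), 'Ft': -2.9, 'Fr': 0.59, 'Fy': -2.49, 'mF': np.float64(-0.3484), 'mT': np.float64(0.2602), 'tot': np.float64(-0.0882), 'gap': 0.187, 'q': [-0.07, 0.47, 1.39, -0.0, 1.54, 1.55], 'y': -0.7}
```

Call:
servo_tool([
  {"offset": [-0.2094,0,0.0046],"rotation": [0,0.5,0]},
  {"offset": [-0.2094,0,0.0046],"rotation": [0,0.5,0]},
])

```text
t: 27.85
tcp_pos: [0.5886, 0.0435, 0.2234]
tcp_rot: [0.996, -0.026, -0.086, -0.003]
force: [2.4, 2.1, -0.3]
finger_gap: 0.194
finger_force: 70.8
```

```bash
python3 rec.py plus
```

```text
{'tag': 'plus', 't': 27.85, 'tilt': np.float64(-9.82), 'ang': np.float64(-10.82), 'r': np.float64(120.6), 'Ft': -2.32, 'Fr': 0.05, 'Fy': -2.27, 'mF': np.float64(-0.2801), 'mT': np.float64(0.3185), 'tot': np.float64(0.0384), 'gap': 0.194, 'q': [-0.07, 0.4, 1.47, -0.0, 1.44, 1.55], 'y': -0.7}
```

Call:
servo_tool([
  {"offset": [-0.2094,0,0.0046],"rotation": [0,0.5,0]},
  {"offset": [-0.2094,0,0.0046],"rotation": [0,0.5,0]},
])

```text
t: 28.05
tcp_pos: [0.5783, 0.0441, 0.2248]
tcp_rot: [0.999, -0.026, -0.042, -0.001]
force: [3.4, 2.7, -1.8]
finger_gap: 0.191
finger_force: 70.7
```

```bash
python3 rec.py plus
```

```text
{'tag': 'plus', 't': 28.05, 'tilt': np.float64(-4.81), 'ang': np.float64(-5.84), 'r': np.float64(120.4), 'Ft': -3.35, 'Fr': -1.52, 'Fy': -2.83, 'mF': np.float64(-0.4066), 'mT': np.float64(0.2695), 'tot': np.float64(-0.1371), 'gap': 0.191, 'q': [-0.07, 0.33, 1.56, -0.0, 1.34, 1.55], 'y': -0.7}
```

Call:
servo_tool([
  {"offset": [-0.2094,0,0.0046],"rotation": [0,0.5,0]},
  {"offset": [-0.2094,0,0.0046],"rotation": [0,0.5,0]},
])

```text
t: 28.25
tcp_pos: [0.5679, 0.0446, 0.2253]
tcp_rot: [1.0, -0.026, 0.002, -0.0]
force: [3.7, 2.0, -0.9]
finger_gap: 0.192
finger_force: 70.7
```

```bash
python3 rec.py plus
```

```text
{'tag': 'plus', 't': 28.25, 'tilt': np.float64(0.19), 'ang': np.float64(-0.87), 'r': np.float64(120.3), 'Ft': -3.57, 'Fr': -0.93, 'Fy': -2.21, 'mF': np.float64(-0.431), 'mT': np.float64(0.2022), 'tot': np.float64(-0.2287), 'gap': 0.192, 'q': [-0.07, 0.27, 1.64, 0.0, 1.23, 1.55], 'y': -0.7}
```

Call:
servo_tool([
  {"offset": [-0.2094,0,0.0046],"rotation": [0,0.5,0]},
  {"offset": [-0.2094,0,0.0046],"rotation": [0,0.5,0]},
])

```text
t: 28.45
tcp_pos: [0.5574, 0.0451, 0.2248]
tcp_rot: [0.999, -0.026, 0.045, 0.001]
force: [4.4, 3.1, -1.6]
finger_gap: 0.188
finger_force: 70.6
```

```bash
python3 rec.py plus
```

```text
{'tag': 'plus', 't': 28.45, 'tilt': np.float64(5.19), 'ang': np.float64(4.12), 'r': np.float64(120.1), 'Ft': -4.07, 'Fr': -1.97, 'Fy': -3.32, 'mF': np.float64(-0.4936), 'mT': np.float64(0.164), 'tot': np.float64(-0.3295), 'gap': 0.188, 'q': [-0.08, 0.21, 1.71, 0.0, 1.13, 1.55], 'y': -0.7}
```

Call:
servo_tool([
  {"offset": [-0.2094,0,0.0046],"rotation": [0,0.5,0]},
  {"offset": [-0.2094,0,0.0046],"rotation": [0,0.5,0]},
])

```text
t: 28.65
tcp_pos: [0.5471, 0.0457, 0.2235]
tcp_rot: [0.996, -0.026, 0.089, 0.002]
force: [4.2, 2.1, -2.4]
finger_gap: 0.193
finger_force: 70.5
```

```bash
python3 rec.py plus
```

```text
{'tag': 'plus', 't': 28.65, 'tilt': np.float64(10.19), 'ang': np.float64(9.12), 'r': np.float64(120.0), 'Ft': -3.55, 'Fr': -3.09, 'Fy': -2.33, 'mF': np.float64(-0.4329), 'mT': np.float64(0.1303), 'tot': np.float64(-0.3025), 'gap': 0.193, 'q': [-0.08, 0.15, 1.79, 0.01, 1.02, 1.54], 'y': -0.7}
```

Call:
servo_tool([
  {"offset": [-0.2094,0,0.0046],"rotation": [0,0.5,0]},
  {"offset": [-0.2094,0,0.0046],"rotation": [0,0.5,0]},
])

```text
t: 28.85
tcp_pos: [0.5369, 0.0462, 0.2213]
tcp_rot: [0.991, -0.026, 0.132, 0.003]
force: [4.9, 3.7, -3.0]
finger_gap: 0.192
finger_force: 70.4
```

```bash
python3 rec.py plus
```

```text
{'tag': 'plus', 't': 28.85, 'tilt': np.float64(15.19), 'ang': np.float64(14.1), 'r': np.float64(119.9), 'Ft': -3.75, 'Fr': -4.11, 'Fy': -3.91, 'mF': np.float64(-0.4588), 'mT': np.float64(0.0818), 'tot': np.float64(-0.377), 'gap': 0.192, 'q': [-0.08, 0.1, 1.87, 0.01, 0.91, 1.54], 'y': -0.7}
```

Call:
servo_tool([
  {"offset": [-0.2094,0,0.0046],"rotation": [0,0.5,0]},
  {"offset": [-0.2094,0,0.0046],"rotation": [0,0.5,0]},
])

```text
t: 29.05
tcp_pos: [0.5269, 0.0467, 0.2182]
tcp_rot: [0.984, -0.026, 0.175, 0.004]
force: [5.2, 3.0, -3.8]
finger_gap: 0.19
finger_force: 70.3
```

```bash
python3 rec.py plus
```

```text
{'tag': 'plus', 't': 29.05, 'tilt': np.float64(20.19), 'ang': np.float64(19.1), 'r': np.float64(119.8), 'Ft': -3.45, 'Fr': -5.28, 'Fy': -3.23, 'mF': np.float64(-0.4248), 'mT': np.float64(0.048), 'tot': np.float64(-0.3768), 'gap': 0.19, 'q': [-0.08, 0.04, 1.95, 0.01, 0.8, 1.53], 'y': -0.7}
```

Call:
servo_tool([
  {"offset": [-0.2094,0,0.0046],"rotation": [0,0.5,0]},
  {"offset": [-0.2094,0,0.0046],"rotation": [0,0.5,0]},
])

```text
t: 29.25
tcp_pos: [0.5172, 0.0472, 0.2142]
tcp_rot: [0.976, -0.025, 0.218, 0.005]
force: [6.9, 2.8, -4.1]
finger_gap: 0.19
finger_force: 70.1
```

```bash
python3 rec.py plus
sed -i 's/("log.jsonl",45.2)/("log2.jsonl",45.2),("log.jsonl",115.2)/; s/^tot=.*/Ft=g("Ft");Fr=g("Fr");Fy=g("Fy");tot=g("mT")+g("mF")+.495*np.sin(tl)+.0015*(np.cos(tl)*Fr-np.sin(tl)*Ft)*SG/' fit2.py
sed -i 's/^import json/SG=-1\nimport json/' fit2.py; python3 fit2.py; sed -i 's/^SG=-1/SG=1/' fit2.py;python3 fit2.py|grep -v "\["
```

```text
{'tag': 'plus', 't': 29.25, 'tilt': np.float64(25.19), 'ang': np.float64(24.11), 'r': np.float64(119.6), 'Ft': -4.34, 'Fr': -6.52, 'Fy': -3.2, 'mF': np.float64(-0.5335), 'mT': np.float64(0.0103), 'tot': np.float64(-0.5232), 'gap': 0.19, 'q': [-0.08, 0.0, 2.02, 0.02, 0.68, 1.53], 'y': -0.7}
base L0.099±0.003 D0.409 M0.318±0.020 phi83.2 down at w=96.8 [] [] rms0.098
off L0.086±0.005 D0.347 M0.388±0.035 phi67.4 down at w=112.6 [-0.1272] [0.036] rms0.089
Fr L0.100±0.004 D0.410 M0.323±0.020 phi83.5 down at w=96.5 [0.0007] [0.0016] rms0.097
Fr,off L0.082±0.006 D0.337 M0.392±0.037 phi64.9 down at w=115.1 [-0.0014 -0.1449] [0.0017 0.0385] rms0.089
tilt L0.102±0.004 D0.419 M0.322±0.020 phi83.0 down at w=97.0 [-0.0391] [0.0278] rms0.098
tilt,off L0.089±0.005 D0.356 M0.391±0.036 phi67.7 down at w=112.3 [-0.0398 -0.1253] [0.0279 0.0361] rms0.089
Fy L0.079±0.006 D0.334 M0.413±0.040 phi62.4 down at w=117.6 [ 0.0327 -0.0071 -0.0754] [0.0189 0.0035 0.0573] rms0.087
[('p', 30, np.float64(0.1)), ('p', 40, np.float64(-0.01)), ('m', 32, np.float64(0.06)), ('m', 16, np.float64(-0.01)), ('m', 1, np.float6
[... 765 characters left out ...]
float64(0.13)), ('p', 25, np.float64(0.04)), ('p', 30, np.float64(0.03)), ('p', 35, np.float64(-0.17)), ('p', 40, np.float64(-0.18)), ('p', 45, np.float64(-0.07)), ('p', 50, np.float64(0.07)), ('p', 55, np.float64(-0.01)), ('p', 60, np.float64(0.02)), ('p', 65, np.float64(0.02)), ('p', 70, np.float64(-0.13)), ('p', 80, np.float64(0.04)), ('p', 85, np.float64(0.04)), ('p', 89, np.float64(0.02)), ('p', 94, np.float64(-0.02)), ('p', 99, np.float64(0.09)), ('p', 104, np.float64(-0.17)), ('p', 109, np.float64(0.02)), ('p', 114, np.float64(0.05)), ('p', 119, np.float64(0.11)), ('p', 124, np.float64(-0.04)), ('p', 129, np.float64(-0.03)), ('p', 134, np.float64(-0.13)), ('p', 139, np.float64(0.02))]
```

Call:
servo_tool([
  {"offset": [0.2094,0,0.0046],"rotation": [0,-0.5,0]},
  {"offset": [0.2094,0,0.0046],"rotation": [0,-0.5,0]},
  {"offset": [0.2094,0,0.0046],"rotation": [0,-0.5,0]},
  {"offset": [0.2094,0,0.0046],"rotation": [0,-0.5,0]},
])

```text
t: 29.65
tcp_pos: [0.5359, 0.0463, 0.2209]
tcp_rot: [0.991, -0.026, 0.129, 0.003]
force: [-1.6, 2.6, -0.4]
finger_gap: 0.191
finger_force: 71.3
```

```bash
python3 rec.py minus>/dev/null
```

Call:
servo_tool([
  {"offset": [0.2094,0,0.0046],"rotation": [0,-0.5,0]},
  {"offset": [0.2094,0,0.0046],"rotation": [0,-0.5,0]},
])

```text
t: 29.85
tcp_pos: [0.5461, 0.0458, 0.2232]
tcp_rot: [0.996, -0.026, 0.085, 0.002]
force: [-0.9, 2.2, 0.4]
finger_gap: 0.188
finger_force: 71.3
```

```bash
python3 rec.py minus>/dev/null
```

Call:
servo_tool([
  {"offset": [0.2094,0,0.0046],"rotation": [0,-0.5,0]},
  {"offset": [0.2094,0,0.0046],"rotation": [0,-0.5,0]},
])

```text
t: 30.05
tcp_pos: [0.5565, 0.0452, 0.2246]
tcp_rot: [0.999, -0.026, 0.042, 0.001]
force: [-2.0, 2.3, 1.7]
finger_gap: 0.189
finger_force: 71.4
```

```bash
python3 rec.py minus>/dev/null
```

Call:
servo_tool([
  {"offset": [0.2094,0,0.0046],"rotation": [0,-0.5,0]},
  {"offset": [0.2094,0,0.0046],"rotation": [0,-0.5,0]},
])

```text
t: 30.25
tcp_pos: [0.5669, 0.0447, 0.2251]
tcp_rot: [1.0, -0.026, -0.002, -0.0]
force: [-1.4, 1.9, 1.7]
finger_gap: 0.19
finger_force: 71.4
```

```bash
python3 rec.py minus>/dev/null
```

Call:
servo_tool([
  {"offset": [0.2094,0,0.0046],"rotation": [0,-0.5,0]},
  {"offset": [0.2094,0,0.0046],"rotation": [0,-0.5,0]},
])

```text
t: 30.45
tcp_pos: [0.5774, 0.0441, 0.2247]
tcp_rot: [0.999, -0.026, -0.046, -0.002]
force: [-1.9, 2.0, 2.0]
finger_gap: 0.195
finger_force: 71.4
```

```bash
python3 rec.py minus>/dev/null
```

Call:
servo_tool([
  {"offset": [0.2094,0,0.0046],"rotation": [0,-0.5,0]},
  {"offset": [0.2094,0,0.0046],"rotation": [0,-0.5,0]},
])

```text
t: 30.65
tcp_pos: [0.5878, 0.0436, 0.2234]
tcp_rot: [0.996, -0.026, -0.089, -0.003]
force: [-2.2, 2.7, 1.6]
finger_gap: 0.19
finger_force: 71.4
```

```bash
python3 rec.py minus>/dev/null
```

Call:
servo_tool([
  {"offset": [0.2094,0,0.0046],"rotation": [0,-0.5,0]},
  {"offset": [0.2094,0,0.0046],"rotation": [0,-0.5,0]},
])

```text
t: 30.85
tcp_pos: [0.598, 0.0431, 0.2212]
tcp_rot: [0.991, -0.026, -0.133, -0.004]
force: [-2.3, 2.8, 1.9]
finger_gap: 0.19
finger_force: 71.4
```

```bash
python3 rec.py minus>/dev/null
```

Call:
servo_tool([
  {"offset": [0.2094,0,0.0046],"rotation": [0,-0.5,0]},
  {"offset": [0.2094,0,0.0046],"rotation": [0,-0.5,0]},
])

```text
t: 31.05
tcp_pos: [0.6079, 0.0426, 0.2181]
tcp_rot: [0.984, -0.026, -0.176, -0.005]
force: [-2.8, 2.3, 2.4]
finger_gap: 0.188
finger_force: 71.4
```

```bash
python3 rec.py minus>/dev/null
```

Call:
servo_tool([
  {"offset": [0.2094,0,0.0046],"rotation": [0,-0.5,0]},
  {"offset": [0.2094,0,0.0046],"rotation": [0,-0.5,0]},
])

```text
t: 31.25
tcp_pos: [0.6176, 0.0421, 0.2142]
tcp_rot: [0.975, -0.025, -0.218, -0.006]
force: [-3.0, 1.7, 2.3]
finger_gap: 0.189
finger_force: 71.3
```

```bash
python3 rec.py minus>/dev/null
```

Call:
servo_tool([
  {"offset": [0.2094,0,0.0046],"rotation": [0,-0.5,0]},
  {"offset": [0.2094,0,0.0046],"rotation": [0,-0.5,0]},
])

```text
t: 31.45
tcp_pos: [0.6269, 0.0416, 0.2094]
tcp_rot: [0.965, -0.025, -0.261, -0.007]
force: [-2.4, 2.3, 2.4]
finger_gap: 0.191
finger_force: 71.3
```

```bash
python3 rec.py minus>/dev/null
```

Call:
servo_tool([
  {"offset": [0.2094,0,0.0046],"rotation": [0,-0.5,0]},
  {"offset": [0.2094,0,0.0046],"rotation": [0,-0.5,0]},
])

```text
t: 31.65
tcp_pos: [0.6358, 0.0411, 0.2039]
tcp_rot: [0.953, -0.025, -0.303, -0.008]
force: [-2.6, 2.3, 2.8]
finger_gap: 0.191
finger_force: 71.3
```

```bash
python3 rec.py minus>/dev/null
```

Call:
servo_tool([
  {"offset": [0.2094,0,0.0046],"rotation": [0,-0.5,0]},
  {"offset": [0.2094,0,0.0046],"rotation": [0,-0.5,0]},
])

```text
t: 31.85
tcp_pos: [0.6441, 0.0407, 0.1976]
tcp_rot: [0.939, -0.024, -0.344, -0.009]
force: [-3.7, 2.2, 2.8]
finger_gap: 0.191
finger_force: 71.2
```

```bash
python3 rec.py minus>/dev/null
```

Call:
servo_tool([
  {"offset": [0.2094,0,0.0046],"rotation": [0,-0.5,0]},
  {"offset": [0.2094,0,0.0046],"rotation": [0,-0.5,0]},
])

```text
t: 32.05
tcp_pos: [0.6518, 0.0403, 0.1905]
tcp_rot: [0.923, -0.024, -0.385, -0.01]
force: [-3.1, 2.0, 3.4]
finger_gap: 0.193
finger_force: 71.2
```

```bash
python3 rec.py minus
cat >>fit2.py <<'E'
print("--- session3 only, L fixed")
m=g("t")>26
for Lf in(.09,.1,.11):
    y=(tot+Lf*Ft)[m];X=np.column_stack([np.sin(w),np.cos(w),-s])[m]
    p=np.linalg.lstsq(X,y,rcond=None)[0];print(Lf,"M%.3f D%.3f down %.1f"%(np.hypot(*p[:2]),p[2],180-np.degrees(np.arctan2(p[1],p[0]))),np.std(X@p-y))
    y=tot+Lf*Ft;X=np.column_stack([np.sin(w),np.cos(w),-s])
    p=np.linalg.lstsq(X,y,rcond=None)[0];print("   all M%.3f D%.3f down %.1f"%(np.hypot(*p[:2]),p[2],180-np.degrees(np.arctan2(p[1],p[0]))))
E
python3 fit2.py|grep -v "^\["
```

```text
{'tag': 'minus', 't': 32.05, 'tilt': np.float64(-45.27), 'ang': np.float64(-45.12), 'r': np.float64(121.2), 'Ft': 4.67, 'Fr': 0.14, 'Fy': -1.8, 'mF': np.float64(0.5662), 'mT': np.float64(-0.0458), 'tot': np.float64(0.5204), 'gap': 0.193, 'q': [-0.07, 0.9, 0.9, -0.01, 2.13, 1.55], 'y': -0.8}
base L0.094±0.003 D0.399 M0.309±0.013 phi84.0 down at w=96.0 [] [] rms0.098
off L0.080±0.005 D0.348 M0.388±0.033 phi62.6 down at w=117.4 [-0.1365] [0.0288] rms0.090
Fr L0.097±0.004 D0.403 M0.322±0.013 phi84.0 down at w=96.0 [0.0021] [0.0015] rms0.096
Fr,off L0.080±0.005 D0.348 M0.388±0.034 phi62.6 down at w=117.4 [-1.000e-04 -1.371e-01] [0.0016 0.0304] rms0.090
tilt L0.098±0.004 D0.409 M0.313±0.013 phi85.0 down at w=95.0 [-0.0601] [0.0253] rms0.098
tilt,off L0.085±0.005 D0.358 M0.383±0.033 phi64.8 down at w=115.2 [-0.059  -0.1274] [0.0253 0.0289] rms0.090
Fy L0.077±0.006 D0.339 M0.401±0.035 phi62.1 down at w=117.9 [ 0.0333 -0.0057 -0.0608] [0.0158 0.003  0.0455] rms0.089
--- session3 only, L fixed
0.09 M0.373 D0.389 down 96.8 0.08179810646619973
   all M0.293 D0.377 down 99.9
0.1 M0.402 D0.417 down 97.2 0.08482348266690468
   all M0.335 D0.419 down 97.8
0.11 M0.430 D0.444 down 97.6 0.08792166936082238
   all M0.379 D0.461 down 96.1
```

```bash
cat >>fit2.py <<'E'
print("--- D=.42 fixed, offset free/0")
for t0 in(6,9,17,26):
  m=g("t")>t0
  for e in([],[o]):
    y=(tot+.42*s)[m];X=np.column_stack([np.sin(w),np.cos(w),-Ft]+e)[m]
    f=least_squares(lambda p:X@p-y,np.zeros(X.shape[1]),loss="soft_l1",f_scale=.06);p=f.x
    print(t0,len(e),"M%.3f L%.3f down %.1f"%(np.hypot(*p[:2]),p[2],180-np.degrees(np.arctan2(p[1],p[0]))),p[3:],np.std(X@p-y))
y=tot+.1*Ft+.42*s
print([(d["tag"][0],round(d["w"]),round(v,2)) for d,v in zip(D,y)])
E
python3 fit2.py|sed -n '/fixed, off/,$p'|sed 's/np.float64//g'
```

```text
--- D=.42 fixed, offset free/0
6 0 M0.325 L0.098 down 95.9 [] 0.09764392440010046
6 1 M0.374 L0.095 down 106.8 [-0.0686569] 0.09401912159214615
9 0 M0.335 L0.096 down 96.7 [] 0.09945687490752547
9 1 M0.389 L0.093 down 107.7 [-0.07264853] 0.0954249758784065
17 0 M0.370 L0.099 down 95.8 [] 0.0862405758892964
17 1 M0.410 L0.098 down 105.2 [-0.06072613] 0.08519428671690796
26 0 M0.422 L0.098 down 96.5 [] 0.0851687397008831
26 1 M0.514 L0.098 down 66.8 [0.24376042] 0.08387734148477179
[('p', 30, (0.18)), ('p', 40, (0.25)), ('m', 32, (0.22)), ('m', 16, (0.37)), ('m', 1, (0.3)), ('m', -14, (0.27)), ('m', -29, (0.36)), ('m', -44, (0.25)), ('m', -54, (-0.1)), ('p', -45, (0.24)), ('p', -30, (0.1)), ('p', -15, (0.38)), ('p', 0, (0.24)), ('p', 15, (0.2)), ('p', 20, (0.21)), ('p', 25, (0.52)), ('p', 30, (0.2)), ('p', 35, (0.23)), ('p', 40, (0.19)), ('m', 30, (0.4)), ('m', 25, (0.28)), ('m', 20, (0.36)), ('m', 15, (0.3)), ('m', 10, (0.44)), ('m', 5, (0.38)), ('m', 0, (0.31)), ('m', -4, (0.21)), ('p', 5, (0.38)), ('p', 10, (0.44)), ('p', 15, (0.38)), ('p', 20, (0.23)), ('p', 25, (0.32)), ('p', 30, (0.31)), ('p', 35, (0.51)), ('p', 40, (0.5)), ('p', 45, (0.36)), ('p', 50, (0.18)), ('p', 55, (0.23)), ('p', 60, (0.17)), ('p', 65, (0.12)), ('p', 70, (0.23)), ('p', 80, (0.11)), ('p', 85, (0.07)), ('p', 89, (0.07)), ('p', 94, (0.07)), ('p', 99, (-0.08)), ('p', 104, (0.14)), ('p', 109, (-0.1)), ('p', 114, (-0.17)), ('p', 119, (-0.27)), ('p', 124, (-0.15)), ('p', 129, (-0.21)), ('p', 134, (-0.14)), ('p', 139, (-0.33)), ('m', 130, (-0.0)), ('m', 125, (-0.27)), ('m', 120, (-0.15)), ('m', 115, (-0.26)), ('m', 110, (-0.12)), ('m', 105, (-0.09)), ('m', 100, (-0.02)), ('m', 95, (0.1)), ('m', 90, (0.08)), ('m', 85, (-0.03)), ('m', 80, (0.05)), ('m', 75, (0.24)), ('m', 70, (0.22))]
```

Call:
servo_tool([
  {"offset": [-0.2094,0,0.0046],"rotation": [0,0.5,0]},
  {"offset": [-0.2094,0,0.0046],"rotation": [0,0.5,0]},
  {"offset": [-0.2094,0,0.0046],"rotation": [0,0.5,0]},
  {"offset": [-0.2094,0,0.0046],"rotation": [0,0.5,0]},
  {"offset": [-0.2094,0,0.0046],"rotation": [0,0.5,0]},
  {"offset": [-0.2094,0,0.0046],"rotation": [0,0.5,0]},
  {"offset": [-0.2094,0,0.0046],"rotation": [0,0.5,0]},
  {"offset": [-0.2094,0,0.0046],"rotation": [0,0.5,0]},
  {"offset": [-0.2094,0,0.0046],"rotation": [0,0.5,0]},
  {"offset": [-0.2094,0,0.0046],"rotation": [0,0.5,0]},
  {"offset": [-0.2094,0,0.0046],"rotation": [0,0.5,0]},
])

```text
t: 33.15
tcp_pos: [0.6036, 0.0428, 0.2192]
tcp_rot: [0.988, -0.026, -0.151, -0.004]
force: [2.3, 2.5, -2.6]
finger_gap: 0.196
finger_force: 72.1
```

```bash
python3 rec.py plus
```

```text
{'tag': 'plus', 't': 33.15, 'tilt': np.float64(-17.36), 'ang': np.float64(-18.22), 'r': np.float64(120.2), 'Ft': -2.85, 'Fr': -1.86, 'Fy': -2.64, 'mF': np.float64(-0.3461), 'mT': np.float64(0.3255), 'tot': np.float64(-0.0206), 'gap': 0.196, 'q': [-0.07, 0.5, 1.35, -0.0, 1.59, 1.55], 'y': -0.7}
```

Call:
servo_tool([
  {"offset": [0,0,0],"rotation": [0,0,0]},
  {"offset": [0,0,0],"rotation": [0,0,0]},
  {"offset": [0,0,0],"rotation": [0,0,0]},
  {"offset": [0,0,0],"rotation": [0,0,0]},
  {"offset": [0,0,0],"rotation": [0,0,0]},
  {"offset": [0,0,0],"rotation": [0,0,0]},
  {"offset": [0,0,0],"rotation": [0,0,0]},
  {"offset": [0,0,0],"rotation": [0,0,0]},
  {"offset": [0,0,0],"rotation": [0,0,0]},
  {"offset": [0,0,0],"rotation": [0,0,0]},
])

```text
t: 34.15
tcp_pos: [0.6033, 0.0428, 0.2192]
tcp_rot: [0.988, -0.026, -0.153, -0.004]
force: [-2.2, 4.1, 1.2]
finger_gap: 0.192
finger_force: 72.2
```

```bash
python3 rec.py still; python3 - <<'E'
from h import *
for n in("wrist","scene"):cv2.imwrite(f"pics/{n}_end.png",camera(n)[:,:,::-1])
im=cv2.imread("pics/scene_end.png")
cv2.imwrite("pics/end.png",cv2.resize(im[130:260,250:410],None,fx=4,fy=4,interpolation=2))
E
```

```text
{'tag': 'still', 't': 34.15, 'tilt': np.float64(-17.58), 'ang': np.float64(-18.1), 'r': np.float64(120.2), 'Ft': 2.65, 'Fr': 0.45, 'Fy': -4.02, 'mF': np.float64(0.3195), 'mT': np.float64(-0.1094), 'tot': np.float64(0.2101), 'gap': 0.192, 'q': [-0.07, 0.5, 1.35, -0.0, 1.59, 1.55], 'y': -0.7}
```

View pics/end.png

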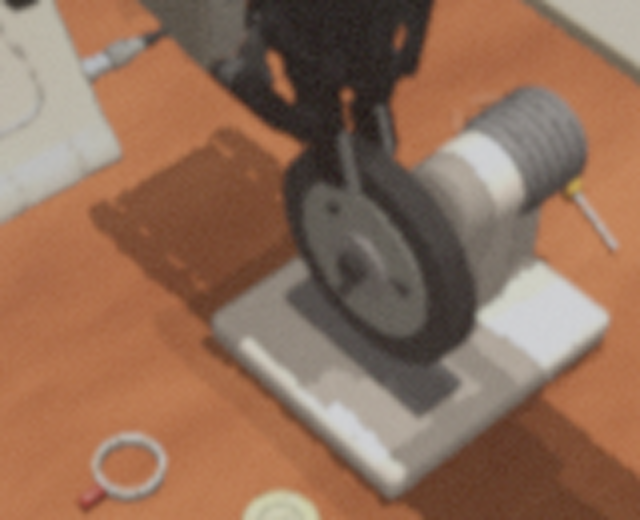

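Held, and the lens, tin and driver are undisturbed. The clock allows one more pass each way, so I use it to firm up the zero crossing.

Call:
servo_tool([
  {"offset": [-0.2094,0,0.0046],"rotation": [0,0.5,0]},
  {"offset": [-0.2094,0,0.0046],"rotation": [0,0.5,0]},
  {"offset": [-0.2094,0,0.0046],"rotation": [0,0.5,0]},
  {"offset": [-0.2094,0,0.0046],"rotation": [0,0.5,0]},
])

```text
t: 34.65
tcp_pos: [0.5835, 0.0438, 0.2236]
tcp_rot: [0.998, -0.026, -0.064, -0.002]
force: [1.1, 5.1, -2.3]
finger_gap: 0.194
finger_force: 71.9
```

```bash
python3 rec.py plus>/dev/null
```

Call:
servo_tool([
  {"offset": [-0.2094,0,0.0046],"rotation": [0,0.5,0]},
  {"offset": [-0.2094,0,0.0046],"rotation": [0,0.5,0]},
])

```text
t: 34.85
tcp_pos: [0.5731, 0.0443, 0.2246]
tcp_rot: [0.999, -0.026, -0.021, -0.001]
force: [2.1, 4.2, -3.3]
finger_gap: 0.196
finger_force: 71.8
```

```bash
python3 rec.py plus>/dev/null
```

Call:
servo_tool([
  {"offset": [-0.2094,0,0.0046],"rotation": [0,0.5,0]},
  {"offset": [-0.2094,0,0.0046],"rotation": [0,0.5,0]},
])

```text
t: 35.05
tcp_pos: [0.5626, 0.0449, 0.2246]
tcp_rot: [0.999, -0.026, 0.023, 0.0]
force: [2.0, 3.5, -3.6]
finger_gap: 0.193
finger_force: 71.7
```

```bash
python3 rec.py plus>/dev/null
```

Call:
servo_tool([
  {"offset": [-0.2094,0,0.0046],"rotation": [0,0.5,0]},
  {"offset": [-0.2094,0,0.0046],"rotation": [0,0.5,0]},
])

```text
t: 35.25
tcp_pos: [0.5523, 0.0454, 0.2237]
tcp_rot: [0.997, -0.026, 0.067, 0.001]
force: [4.0, 4.7, -4.0]
finger_gap: 0.188
finger_force: 71.6
```

```bash
python3 rec.py plus>/dev/null
```

Call:
servo_tool([
  {"offset": [-0.2094,0,0.0046],"rotation": [0,0.5,0]},
  {"offset": [-0.2094,0,0.0046],"rotation": [0,0.5,0]},
])

```text
t: 35.45
tcp_pos: [0.542, 0.0459, 0.222]
tcp_rot: [0.994, -0.026, 0.11, 0.003]
force: [4.7, 5.6, -6.4]
finger_gap: 0.188
finger_force: 71.5
```

```bash
python3 rec.py plus>/dev/null
```

Call:
servo_tool([
  {"offset": [-0.2094,0,0.0046],"rotation": [0,0.5,0]},
  {"offset": [-0.2094,0,0.0046],"rotation": [0,0.5,0]},
])

```text
t: 35.65
tcp_pos: [0.5319, 0.0464, 0.2192]
tcp_rot: [0.988, -0.026, 0.153, 0.004]
force: [6.2, 5.9, -5.3]
finger_gap: 0.191
finger_force: 71.3
```

```bash
python3 rec.py plus>/dev/null
```

Call:
servo_tool([
  {"offset": [-0.2094,0,0.0046],"rotation": [0,0.5,0]},
  {"offset": [-0.2094,0,0.0046],"rotation": [0,0.5,0]},
])

```text
t: 35.85
tcp_pos: [0.5221, 0.047, 0.2157]
tcp_rot: [0.98, -0.025, 0.196, 0.005]
force: [6.8, 6.2, -7.7]
finger_gap: 0.197
finger_force: 71.1
```

```bash
python3 rec.py plus>/dev/null
```

Call:
servo_tool([
  {"offset": [-0.2094,0,0.0046],"rotation": [0,0.5,0]},
  {"offset": [-0.2094,0,0.0046],"rotation": [0,0.5,0]},
])

```text
t: 36.05
tcp_pos: [0.5127, 0.0474, 0.2114]
tcp_rot: [0.971, -0.025, 0.239, 0.006]
force: [9.2, 6.6, -9.1]
finger_gap: 0.193
finger_force: 70.8
```

```bash
python3 rec.py plus>/dev/null
```

Call:
servo_tool([
  {"offset": [-0.2094,0,0.0046],"rotation": [0,0.5,0]},
  {"offset": [-0.2094,0,0.0046],"rotation": [0,0.5,0]},
])

```text
t: 36.25
tcp_pos: [0.5037, 0.0479, 0.2062]
tcp_rot: [0.959, -0.025, 0.281, 0.007]
force: [11.8, 7.2, -11.3]
finger_gap: 0.193
finger_force: 70.3
```

```bash
python3 rec.py plus>/dev/null
```

Call:
servo_tool([
  {"offset": [-0.2094,0,0.0046],"rotation": [0,0.5,0]},
  {"offset": [-0.2094,0,0.0046],"rotation": [0,0.5,0]},
])

```text
t: 36.45
tcp_pos: [0.4952, 0.0483, 0.2003]
tcp_rot: [0.946, -0.024, 0.323, 0.008]
force: [14.8, 9.2, -13.3]
finger_gap: 0.195
finger_force: 69.8
```

```bash
python3 rec.py plus
```

```text
{'tag': 'plus', 't': 36.45, 'tilt': np.float64(37.65), 'ang': np.float64(36.68), 'r': np.float64(118.8), 'Ft': -3.23, 'Fr': -19.3, 'Fy': -9.96, 'mF': np.float64(-0.4213), 'mT': np.float64(-0.2707), 'tot': np.float64(-0.6921), 'gap': 0.195, 'q': [-0.09, -0.08, 2.2, 0.06, 0.36, 1.48], 'y': -0.7}
```

Call:
servo_tool([
  {"offset": [0.2094,0,0.0046],"rotation": [0,-0.5,0]},
  {"offset": [0.2094,0,0.0046],"rotation": [0,-0.5,0]},
  {"offset": [0.2094,0,0.0046],"rotation": [0,-0.5,0]},
  {"offset": [0.2094,0,0.0046],"rotation": [0,-0.5,0]},
])

```text
t: 36.85
tcp_pos: [0.5118, 0.0475, 0.2108]
tcp_rot: [0.971, -0.025, 0.236, 0.006]
force: [1.8, 6.0, -5.4]
finger_gap: 0.193
finger_force: 71.7
```

```bash
python3 rec.py minus>/dev/null
```

Call:
servo_tool([
  {"offset": [0.2094,0,0.0046],"rotation": [0,-0.5,0]},
  {"offset": [0.2094,0,0.0046],"rotation": [0,-0.5,0]},
])

```text
t: 37.05
tcp_pos: [0.5213, 0.047, 0.2153]
tcp_rot: [0.981, -0.026, 0.193, 0.005]
force: [0.1, 5.9, -4.2]
finger_gap: 0.189
finger_force: 72.0
```

```bash
python3 rec.py minus>/dev/null
```

Call:
servo_tool([
  {"offset": [0.2094,0,0.0046],"rotation": [0,-0.5,0]},
  {"offset": [0.2094,0,0.0046],"rotation": [0,-0.5,0]},
])

```text
t: 37.25
tcp_pos: [0.531, 0.0465, 0.2189]
tcp_rot: [0.988, -0.026, 0.15, 0.004]
force: [-1.8, 4.4, -2.2]
finger_gap: 0.192
finger_force: 72.2
```

```bash
python3 rec.py minus>/dev/null
```

Call:
servo_tool([
  {"offset": [0.2094,0,0.0046],"rotation": [0,-0.5,0]},
  {"offset": [0.2094,0,0.0046],"rotation": [0,-0.5,0]},
])

```text
t: 37.45
tcp_pos: [0.5411, 0.046, 0.2217]
tcp_rot: [0.994, -0.026, 0.107, 0.003]
force: [-2.6, 5.5, -1.4]
finger_gap: 0.191
finger_force: 72.3
```

```bash
python3 rec.py minus>/dev/null
```

Call:
servo_tool([
  {"offset": [0.2094,0,0.0046],"rotation": [0,-0.5,0]},
  {"offset": [0.2094,0,0.0046],"rotation": [0,-0.5,0]},
])

```text
t: 37.65
tcp_pos: [0.5513, 0.0455, 0.2235]
tcp_rot: [0.998, -0.026, 0.063, 0.001]
force: [-1.4, 4.9, -0.9]
finger_gap: 0.19
finger_force: 72.4
```

```bash
python3 rec.py minus>/dev/null
```

Call:
servo_tool([
  {"offset": [0.2094,0,0.0046],"rotation": [0,-0.5,0]},
  {"offset": [0.2094,0,0.0046],"rotation": [0,-0.5,0]},
])

```text
t: 37.85
tcp_pos: [0.5618, 0.0449, 0.2245]
tcp_rot: [0.999, -0.026, 0.02, 0.0]
force: [-2.6, 4.6, 1.1]
finger_gap: 0.189
finger_force: 72.4
```

```bash
python3 rec.py minus>/dev/null
```

Call:
servo_tool([
  {"offset": [0.2094,0,0.0046],"rotation": [0,-0.5,0]},
  {"offset": [0.2094,0,0.0046],"rotation": [0,-0.5,0]},
])

```text
t: 38.05
tcp_pos: [0.5722, 0.0444, 0.2246]
tcp_rot: [0.999, -0.026, -0.024, -0.001]
force: [-3.0, 4.5, 0.7]
finger_gap: 0.192
finger_force: 72.4
```

```bash
python3 rec.py minus>/dev/null
```

Call:
servo_tool([
  {"offset": [0.2094,0,0.0046],"rotation": [0,-0.5,0]},
  {"offset": [0.2094,0,0.0046],"rotation": [0,-0.5,0]},
])

```text
t: 38.25
tcp_pos: [0.5826, 0.0439, 0.2237]
tcp_rot: [0.997, -0.026, -0.068, -0.002]
force: [-3.9, 3.8, 0.7]
finger_gap: 0.187
finger_force: 72.4
```

```bash
python3 rec.py minus>/dev/null
```

Call:
servo_tool([
  {"offset": [0.2094,0,0.0046],"rotation": [0,-0.5,0]},
  {"offset": [0.2094,0,0.0046],"rotation": [0,-0.5,0]},
])

```text
t: 38.45
tcp_pos: [0.5929, 0.0433, 0.222]
tcp_rot: [0.993, -0.026, -0.111, -0.003]
force: [-4.3, 4.4, 1.4]
finger_gap: 0.192
finger_force: 72.4
```

```bash
python3 rec.py minus; python3 fit2.py|sed 's/np.float64//g'
```

```text
{'tag': 'minus', 't': 38.45, 'tilt': np.float64(-12.78), 'ang': np.float64(-12.93), 'r': np.float64(120.0), 'Ft': 4.7, 'Fr': 0.34, 'Fy': -4.14, 'mF': np.float64(0.564), 'mT': np.float64(-0.5127), 'tot': np.float64(0.0513), 'gap': 0.192, 'q': [-0.07, 0.44, 1.43, -0.0, 1.5, 1.55], 'y': -0.7}
base L0.096±0.003 D0.407 M0.320±0.011 phi85.3 down at w=94.7 [] [] rms0.098
off L0.083±0.004 D0.361 M0.359±0.029 phi66.9 down at w=113.1 [-0.1036] [0.0238] rms0.092
Fr L0.097±0.003 D0.406 M0.322±0.011 phi84.5 down at w=95.5 [0.002] [0.0013] rms0.097
Fr,off L0.082±0.005 D0.358 M0.362±0.031 phi65.9 down at w=114.1 [-0.0006 -0.1113] [0.0015 0.0268] rms0.092
tilt L0.098±0.003 D0.411 M0.315±0.011 phi85.5 down at w=94.5 [-0.0535] [0.0232] rms0.098
tilt,off L0.086±0.004 D0.367 M0.349±0.029 phi69.1 down at w=110.9 [-0.0348 -0.0908] [0.0236 0.0242] rms0.093
Fy L0.081±0.005 D0.355 M0.355±0.031 phi65.7 down at w=114.3 [ 0.0063 -0.0019 -0.0915] [0.0083 0.0023 0.0372] rms0.092
[('p', 30, (0.09)), ('p', 40, (-0.01)), ('m', 32, (0.07)), ('m', 16, (-0.01)), ('m', 1, (0.08)), ('m', -14, (0.09)), ('m', -29, (-0.04))
[... 3352 characters left out ...]
), ('p', 139, (-0.33)), ('m', 130, (-0.0)), ('m', 125, (-0.27)), ('m', 120, (-0.15)), ('m', 115, (-0.26)), ('m', 110, (-0.12)), ('m', 105, (-0.09)), ('m', 100, (-0.02)), ('m', 95, (0.1)), ('m', 90, (0.08)), ('m', 85, (-0.03)), ('m', 80, (0.05)), ('m', 75, (0.24)), ('m', 70, (0.22)), ('p', 97, (-0.04)), ('p', 107, (-0.01)), ('p', 112, (-0.08)), ('p', 117, (-0.02)), ('p', 122, (-0.25)), ('p', 127, (-0.2)), ('p', 132, (-0.45)), ('p', 137, (-0.16)), ('p', 142, (-0.3)), ('p', 147, (-0.29)), ('p', 152, (-0.31)), ('m', 142, (-0.22)), ('m', 137, (-0.19)), ('m', 132, (-0.11)), ('m', 127, (-0.05)), ('m', 122, (-0.37)), ('m', 117, (-0.18)), ('m', 112, (-0.23)), ('m', 107, (-0.09)), ('m', 102, (-0.01))]
```

Call:
servo_tool([
  {"offset": [0.2094,0,0.0046],"rotation": [0,-0.5,0]},
  {"offset": [0.2094,0,0.0046],"rotation": [0,-0.5,0]},
  {"offset": [0,0,0],"rotation": [0,0,0]},
  {"offset": [0,0,0],"rotation": [0,0,0]},
  {"offset": [0,0,0],"rotation": [0,0,0]},
  {"offset": [0,0,0],"rotation": [0,0,0]},
  {"offset": [0,0,0],"rotation": [0,0,0]},
  {"offset": [0,0,0],"rotation": [0,0,0]},
  {"offset": [0,0,0],"rotation": [0,0,0]},
  {"offset": [0,0,0],"rotation": [0,0,0]},
  {"offset": [0,0,0],"rotation": [0,0,0]},
  {"offset": [0,0,0],"rotation": [0,0,0]},
])

```text
t: 39.65
tcp_pos: [0.6033, 0.0428, 0.2192]
tcp_rot: [0.988, -0.026, -0.152, -0.004]
force: [-1.0, 4.4, 0.1]
finger_gap: 0.19
finger_force: 72.4
```

Call:
servo_tool([
  {"offset": [0,0,0],"rotation": [0,0,0]},
  {"offset": [0,0,0],"rotation": [0,0,0]},
  {"offset": [0,0,0],"rotation": [0,0,0]},
  {"offset": [0,0,0],"rotation": [0,0,0]},
  {"offset": [0,0,0],"rotation": [0,0,0]},
])

```text
t: 40.15
tcp_pos: [0.6033, 0.0428, 0.2192]
tcp_rot: [0.988, -0.026, -0.152, -0.004]
force: [-1.0, 4.0, 0.0]
finger_gap: 0.192
finger_force: 72.4
```

```bash
python3 rec.py still; python3 -c "
from plant import *
print(observe()['qvel']);print(close_job())"
```

```text
{'tag': 'still', 't': 40.15, 'tilt': np.float64(-17.54), 'ang': np.float64(-18.11), 'r': np.float64(120.1), 'Ft': 1.17, 'Fr': -0.35, 'Fy': -3.97, 'mF': np.float64(0.1402), 'mT': np.float64(-0.568), 'tot': np.float64(-0.4278), 'gap': 0.192, 'q': [-0.07, 0.5, 1.35, -0.0, 1.59, 1.55], 'y': -0.7}
[ 0.00041657  0.00061526  0.00082363  0.00027856 -0.00049764  0.00077908]
the job is handed in; nothing more can be done
None
```

The job is handed in at about 40 s: I put the heavy side straight down by feel, about 97° of wheel turn from where it stood and good to a few degrees (up to about 10° if the torque sensor has a small offset), with the wheel held still between the fingers and the lens, tin and driver untouched when I last looked at 34 s.

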